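Sand a box lid along the fence and snap it on its box

TASK

Take the push stick out of its sloping rest and, touching the lid only with the stick, press the wooden box lid flush against the jig's fence before it reaches the abrasive sheet; then feed it along the fence, across the sheet, right up to the end stop, keeping it pressed to the fence all the way. Put the push stick back leaning in its rest, and only then lift the lid by its bar pull and press it onto the box until it snaps fully home all round. Leave the tin, the cup and the toy car undisturbed.

Things in the scene. Friction and masses are not known exactly. Their poses are not given: they have to be found in the camera images.
- jig: Fixed plywood sanding jig, board 360 x 170 mm, top 18 mm above the table. Origin on the table, under the board. +x is the feed direction (board from x -190 to +170 mm), +y points to the fence, z up. Dark abrasive sheet flush in the board from x 0 to +140 mm (rubs like bare wood). The lid starts on the bare infeed end, x about -115 mm, 8 to 32 mm off the fence, a little askew.
- jig_corner (a point): Corner of the jig where the fence's guiding face meets the end stop's face, on the board's top: x +150, y +50, z 18 mm in the jig's frame. Axes as the jig's. Fence: wooden rail along x over the whole board, 24 mm thick; end stop: cross rail 100 mm long; both stand 18 mm above the board. The lid fed home has its centre 60 mm (x) and 40 mm (y) short of this point.
- lid_pull (a point): Centre of the bar pull on the box lid. Loose wooden lid, about 0.22 kg, 120 mm (x) x 80 mm (y), 34 mm high, hollow, rim down, the same either way round. In the middle of its flat top stands the bar pull, 64 mm long (along x), 16 mm wide (y), 30 mm high. This point is 49 mm above the rim, 15 mm above the lid's flat top and 15 mm below the pull's top. z is up.
- box_seat (a point): Fixed wooden box, 120 mm (x) x 80 mm (y), same either way round. This point: centre of the box, level with the shoulder that carries the lid's rim, 45 mm above the table. A tapered neck 100 x 60 mm rises 20 mm above it into the lid, 2 mm play a side. Two sprung brass balls in the neck hold the lid up about 14 mm until pressed down with 5 to 20 N. Seated, lid_pull is 49 mm above this point.
- rest: Fixed wooden rest for the push stick, about 130 mm tall, 90 mm wide; its back slopes 35 degrees from vertical. Origin on the table. The stick in it leans back towards the rest's -x, its foot towards +x. Low cheeks leave the foot 10 mm of play each way across; a kerb before the toe stands 13 mm up the stick, so lift the stick 20 mm along its length before moving it off forwards.
- rest_toe (a point): Where the middle of the stick's foot end stands in the rest: 30 mm along the rest's x and 24 mm above the table. Axes as the rest's.
- stick_grip (a point): Middle of the push stick's flat wooden paddle handle: 80 mm wide (y), 55 mm long, 16 mm thick, clear of the rest, 45 mm of free shaft below it. Loose, 0.17 kg. Frame: in the rest, z is vertical and x is the rest's x. In it the stick runs from foot to handle along (-0.574, 0, 0.819); the normal of the broad faces to pinch is (0.819, 0, 0.574). Paddle's top end is 25 mm up from here.
- stick_foot (a point): Middle of the push stick's foot end, 167 mm down the stick from stick_grip, i.e. at (96, 0, -137) mm in the stick's frame. Foot: steel shoe 30 mm wide (y), 16 mm thick, 26 mm long; shaft 22 mm wide. Leaning as in the rest, the shoe's front edge is 7 mm ahead (x) and 5 mm above this point, its lowest edge 7 mm behind and 5 mm below.
- tin: Bystander: loose round aluminium tin, 72 mm diameter, 32 mm high; origin under its centre.
- pencup: Bystander: loose dark wooden cup, 72 mm diameter, 100 mm high; origin under its centre.
- toycar: Bystander: loose wooden toy car, 110 mm long (x), 40 mm wide, 73 mm high; origin under its centre.
Mind the look-alikes: they are no part of the job. What is shaped like the part that bears lid_pull but purple is not meant.

How it is judged:
By the outcome, as a careful person would: the job done as asked, in the order asked, and still so for the second after the job is handed in, with the robot touching nothing.
It also fails if it takes over 72 s, if anything falls off the work surface, if the arm or the gripper's body presses on something with over 40 N, if the wrist force passes 120 N, or if a joint passes its speed limit or range.

ROBOT

A 6-joint arm with a two-finger parallel gripper is mounted at the origin on the work surface. World frame = base frame: x ahead of the robot, y to its left, z up, the work surface at z = 0. Lengths are in mm, angles in degrees, forces in N, time in s.
With the tool pointing down it reaches from about 300 to 850 mm from the base axis. Payload 4.2 kg.
Tool frame: the origin (TCP) lies at the very end of the fingers, on their centre line; the grasp point (between the pads) lies 19 mm behind it (env.grasp_offset is the distance from the TCP to the grasp point, in mm); z points along the fingers, y is the line along which they close (so a half turn about z gives the same grasp; the last joint's range is limited). The gripper opens to 91 mm and grips with 3 to 60 N. Pads are 32 mm wide; open, the fingers measure 118 mm over their backs; the gripper's body (76 mm by 178 mm) begins 60 mm behind the grasp point.
Start: joints at [74.599, 18.312, 89.639, -0, 72.044, -1.146], TCP at [141.59, 557.311, 213.976] pointing down, gripper open.
Joint ranges: [-177.97, 177.97], [-48.28, 115.42], [12.27, 149.76], [-77.06, 257.06], [2.81, 150.46], [-146.56, 146.56]. Speed limits (degrees/s): [147.25, 147.25, 180, 180, 180, 180].

INTERFACE

Orientations are given as [roll, pitch, yaw] about the fixed x, y, z axes, in that order (R = Rz(yaw) Ry(pitch) Rx(roll)).
In Python, from workcell import env gives the robot as it stands. The module is installed in compiled form; this text tells all that it offers.
- The arm moves only by the tool send_rows, never from a script. Its argument "motion" is a list of rows, each an object of numbers: "tx", "ty", "tz": the shift along the tool's x, y, z in units of 500 mm (1.0 is 500 mm); "rx", "ry", "rz": the turn, a rotation vector about the tool's x, y, z in units of 30 degrees (1.0 is 30 degrees); "gripper": the closure, from -1 (fully open) to 1 (shut). In form: [{"tx": .., "ty": .., "tz": .., "rx": .., "ry": .., "rz": .., "gripper": ..}, ...]. A call has 1 to 12 rows; each row shifts and turns the commanded pose from where the row before left it, along the tool's axes as they then stand; what a row does not reach is not made up. A row lasts 1/8 s, in which the tool goes at most 62.5 mm and 10.7 degrees, less where a joint would pass 70% of its speed; a pose out of reach is approached as far as the arm can. A call with a number of a shift or a turn outside -1 to 1 is refused whole. A call with a gripper value outside its range is refused whole. The fingers move at their own pace and stop on an object; "grip_force" is the grip in N (left out, the last holds). Time passes only in rows, so rows that do not move let the fingers close. It gives the time, the measured TCP pose, the force, the opening and the grip force at its end, in the units of the state.
- env.state(): the state, without advancing time (a new reading comes with each control period).
- env.grab_frame(name): name is "scene" or "top" or "wrist"; returns a dict with "frame" (400x640x3 uint8, red, green, blue), "vertical_fov" (degrees; the focal length in pixels is half the picture's height over the tangent of half this angle, whatever the lens; pixels are square), "cx", "cy" (the principal point, pixels), "rvec" (rotation vector, rad) and "tvec" (3), from world to camera coordinates, as OpenCV has them; the wrist camera has in their place "T_tool_cam" (4x4, takes a point from camera to tool coordinates, whose origin is the TCP and whose axes are the flange's). Camera axes: x right, y down, z forward; pixel columns grow to the right and rows downward; lengths in mm; the calibration is good to about 2 mm. A picture is of the moment at which its call begins: read the wrist's pose just before it. There is no depth.
- env.job_done(): hands the job in; it is judged then, once.
The state is a dict: "time_s": time; "qpos": joint angles; "qvel": joint speeds; "effort": joint torques, N m; "ee_pos": TCP position; "ee_rot": TCP orientation; "force": force on the tool from outside, world axes, zero at the start; "torque": the same for the moment, N m; "gripper_width": finger opening in mm; "gripper_force": force on a finger pad.
Only numpy, scipy, OpenCV 4.12 (cv2) and the standard library are available. Lean on these libraries where they do the work, as an engineer would, in place of code of your own. Each camera call takes 0.05 s, during which the arm holds its last target. There are 200 camera calls.

## Working session

There is one attempt and no reset: what is moved stays moved. The work goes in short steps, Python scripts to look and compute and a tool call to move; the robot and the scene stay as the last step left them, time stands still between calls to the robot, and variables do not carry over. Pictures are saved under pics/ and viewed, at most 10 in all, crops included, and the job is handed in when it is done.

Besides the shell and the picture viewer there is one more tool, called after "Request:" by a JSON object that holds its "op" and its "data", one argument or row to a line. send_rows: Moves the arm, as the interface text tells. Shifts and turns lie within -1 to 1; 1 stands for 500 mm of shift or 30 degrees of turn. Its arguments: {"type":"object","properties":{"motion":{"type":"array"},"grip_force":{"type":"number"}},"required":["motion"]}

```bash
mkdir -p pics; python3 - <<'E'
from workcell import env
import cv2
s=env.state();print(s)
for n in("scene","top"):
    f=env.grab_frame(n);cv2.imwrite(f"pics/{n}0.png",f["frame"][:,:,::-1]);print(n,f["vertical_fov"],f["cx"],f["cy"],f["rvec"],f["tvec"])
f=env.grab_frame("wrist");print(f["T_tool_cam"],f["vertical_fov"],f["cx"],f["cy"]);cv2.imwrite("pics/w0.png",f["frame"][:,:,::-1])
E
```

```text
{'time_s': 0.0, 'qpos': array([ 7.45977656e+01,  1.83511641e+01,  8.97044189e+01, -3.79279034e-04,
        7.20428884e+01, -1.14488354e+00]), 'qvel': array([ 0.02377297, -0.02568647,  0.0166343 ,  0.00022137,  0.00301126,
       -0.07186663]), 'effort': array([-2.60698143e-04, -4.12452972e+01, -2.31972724e+01,  7.26136984e-02,
        4.57479979e-02, -1.46984939e-04]), 'ee_pos': array([141.47219928, 556.82461638, 213.13851489]), 'ee_rot': array([-1.79901541e+02, -1.60699311e-03,  1.65742765e+02]), 'force': array([-0.34011861, -0.40047821,  0.0644532 ]), 'torque': array([-0.00126891, -0.0591008 ,  0.02661803]), 'gripper_force': 0.0, 'gripper_width': 90.90875238370798}
scene 49.387088456733544 317.2960925475403 199.7587721156992 [ 1.77572418  1.84709592 -0.68327383] [  18.74383007 -353.49843387 1611.10155423]
top 51.2363376593429 320.97016829161754 203.22796659404102 [ 2.20270425 -2.17870554  0.08051442] [  -2.40798058  542.15422411 1315.90989345]
[[ 8.77799313e-04 -9.71986704e-01 -2.35034202e-01  6.48141460e+01]
 [ 9.99999397e-01  6.98242468e-04  8.47180484e-04 -2.54688391e-01]
 [-6.59337305e-04 -2.35034804e-01  9.71986732e-01 -1.70568930e+02]
 [ 0.00000000e+00  0.00000000e+00  0.00000000e+00  1.00000000e+00]] 68.06029764664181 318.20817069495 195.68671643913012
```

View pics/scene0.png

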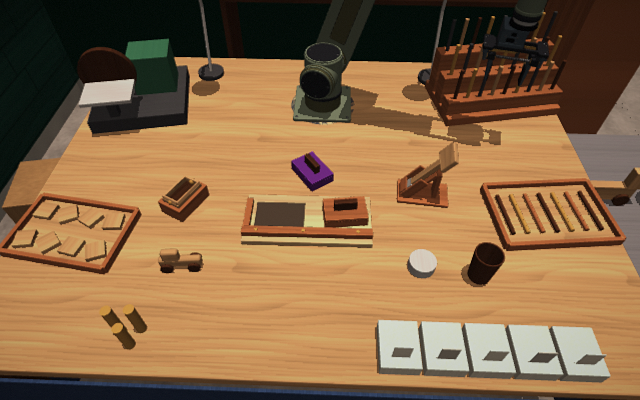

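View pics/top0.png

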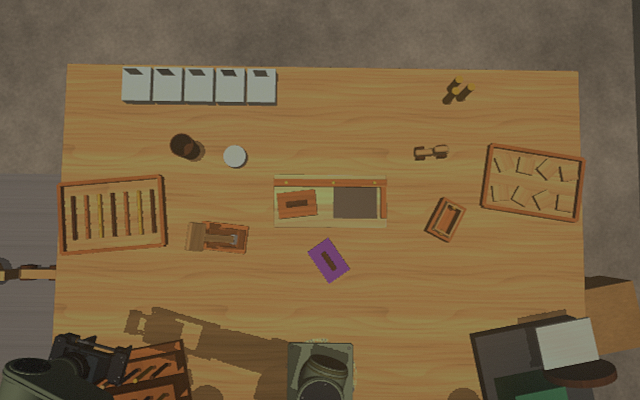

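Both views show the jig with its feed pointing to the image right (world -y) in the top view. The real lid is at top px (297,204), the rest at (220,237), the box at (445,219) and the purple decoy at (328,260).

```bash
cat > h.py <<'E'
import numpy as np, cv2
from scipy.spatial.transform import Rotation as R
from workcell import env
def cam(n):
    s=env.state(); f=env.grab_frame(n)
    F=200/np.tan(np.radians(f["vertical_fov"]/2)); K=np.array([[F,0,f["cx"]],[0,F,f["cy"]],[0,0,1.]])
    if n=="wrist":
        T=np.eye(4);T[:3,:3]=R.from_euler('xyz',s["ee_rot"],degrees=True).as_matrix();T[:3,3]=s["ee_pos"]
        T=T@np.array(f["T_tool_cam"])
    else:
        M=R.from_rotvec(np.ravel(f["rvec"])).as_matrix();T=np.eye(4);T[:3,:3]=M.T;T[:3,3]=-M.T@np.ravel(f["tvec"])
    return f["frame"][:,:,::-1].copy(),K,T
def plane(K,T,uv,z):
    d=T[:3,:3]@np.linalg.inv(K)@np.array([uv[0],uv[1],1.]);return (T[:3,3]+d*(z-T[2,3])/d[2]).round(1)
def proj(K,T,p):
    q=K@(T[:3,:3].T@(np.asarray(p,float)-T[:3,3]));return (q[:2]/q[2]).round(1)
E
python3 - <<'E'
from h import *
im,K,T=cam("top")
for n,uv,z in [("jigTL",(274,177),36),("jigTR",(387,177),36),("jigBL",(274,227),18),("jigBR",(387,227),18),("lid",(297,204),60),("boxc",(445,219),60),("tin",(235,156),32),("cup",(183,145),100),("car",(430,152),40),("purple",(329,260),40),("restR",(248,240),20),("pad",(200,236),150)]:print(n,plane(K,T,uv,z))
a=im[130:290,170:480];cv2.imwrite("pics/topc.png",cv2.resize(a,None,fx=2.58,fy=2.58,interpolation=cv2.INTER_CUBIC))
im,K,T=cam("scene");print(T[:3,3])
a=im[130:290,140:530];cv2.imwrite("pics/sc.png",cv2.resize(a,None,fx=2.05,fy=2.05,interpolation=cv2.INTER_CUBIC))
E
```

```text
jigTL [622.5 153.2  36. ]
jigTR [ 626.7 -204.9   36. ]
jigBL [464.6 152.3  18. ]
jigBR [ 468.5 -207.9   18. ]
lid [536.1  78.   60. ]
boxc [ 494.7 -380.8   60. ]
tin [688.9 279.   32. ]
cup [708.4 422.9 100. ]
car [ 707.7 -341.    40. ]
purple [363.6 -23.3  40. ]
restR [422.6 233.7  20. ]
pad [435.5 349.4 150. ]
[1319.51674612   28.93645346  989.44374794]
```

View pics/topc.png

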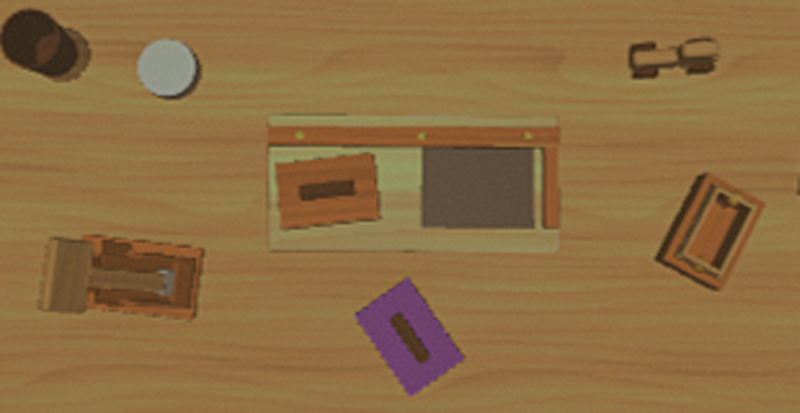

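The enlarged top view shows the lid askew at crop (328,190). The abrasive spans u 421–534, the rest runs from (93,236) to (204,315) with the paddle at (64,275), and the box is rotated about its centre (710,231). I'll move to a look pose for a close wrist view.

Request:
{"op": "send_rows", "data": {
  "motion": [
    {"rz": -0.24, "tz": -0.02},
    {"rz": -0.24, "tz": -0.02},
    {"tx": -0.068, "ty": -0.07, "tz": -0.01},
    {"tx": -0.068, "ty": -0.07, "tz": -0.01},
    {"tx": -0.068, "ty": -0.07, "tz": -0.01},
    {"tx": -0.068, "ty": -0.07, "tz": -0.01},
    {"tx": -0.068, "ty": -0.07, "tz": -0.01},
    {"tx": -0.068, "ty": -0.07, "tz": -0.01},
    {"tx": -0.068, "ty": -0.07, "tz": -0.01},
    {"tx": -0.068, "ty": -0.07, "tz": -0.01},
    {"tx": -0.068, "ty": -0.07, "tz": -0.01},
    {"tx": -0.068, "ty": -0.07, "tz": -0.01}
  ]
}}

```text
invalid input at $.motion[0]: expected keys tx, ty, tz, rx, ry, rz, gripper
```

```bash
python3 - <<'E'
from h import *
im,K,T=cam("wrist");s=env.state();print(s["time_s"],s["ee_pos"],s["ee_rot"])
np.savez("w1.npz",im=im,K=K,T=T)
cv2.imwrite("pics/w1.png",cv2.resize(im,(800,500),interpolation=cv2.INTER_CUBIC))
E
```

```text
0.3 [141.54807918 557.13467085 213.65089977] [-1.79965016e+02 -1.24126779e-03  1.65743191e+02]
```

View pics/w1.png

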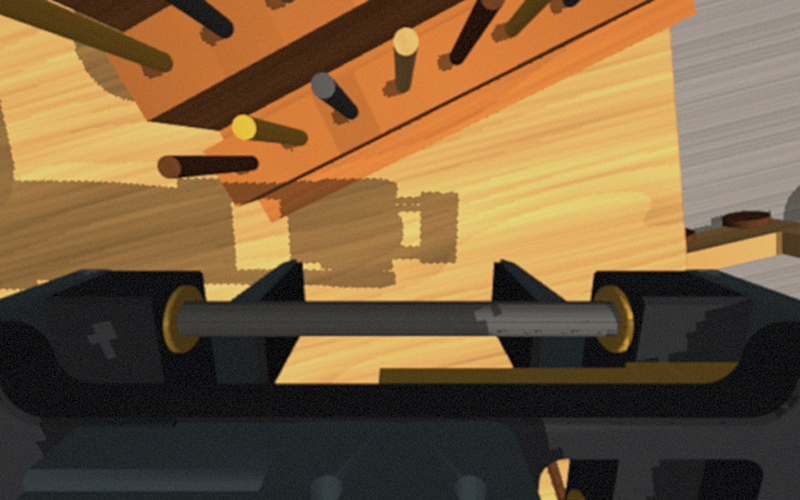

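The wrist view shows that the lower half is hidden by the gripper and that every key is required in a row. I'll resend the move and look from beyond the jig.

Request:
{"op": "send_rows", "data": {
  "motion": [
    {"tx": 0, "ty": 0, "tz": -0.03, "rx": 0, "ry": 0, "rz": -0.24, "gripper": -1},
    {"tx": 0, "ty": 0, "tz": -0.03, "rx": 0, "ry": 0, "rz": -0.24, "gripper": -1},
    {"tx": -0.09, "ty": -0.077, "tz": -0.008, "rx": 0, "ry": 0, "rz": 0, "gripper": -1},
    {"tx": -0.09, "ty": -0.077, "tz": -0.008, "rx": 0, "ry": 0, "rz": 0, "gripper": -1},
    {"tx": -0.09, "ty": -0.077, "tz": -0.008, "rx": 0, "ry": 0, "rz": 0, "gripper": -1},
    {"tx": -0.09, "ty": -0.077, "tz": -0.008, "rx": 0, "ry": 0, "rz": 0, "gripper": -1},
    {"tx": -0.09, "ty": -0.077, "tz": -0.008, "rx": 0, "ry": 0, "rz": 0, "gripper": -1},
    {"tx": -0.09, "ty": -0.077, "tz": -0.008, "rx": 0, "ry": 0, "rz": 0, "gripper": -1},
    {"tx": -0.09, "ty": -0.077, "tz": -0.008, "rx": 0, "ry": 0, "rz": 0, "gripper": -1},
    {"tx": -0.09, "ty": -0.077, "tz": -0.008, "rx": 0, "ry": 0, "rz": 0, "gripper": -1},
    {"tx": -0.09, "ty": -0.077, "tz": -0.008, "rx": 0, "ry": 0, "rz": 0, "gripper": -1},
    {"tx": -0.09, "ty": -0.077, "tz": -0.008, "rx": 0, "ry": 0, "rz": 0, "gripper": -1}
  ]
}}

```text
time_s: 1.8
ee_pos: [593.8, 172.0, 284.1]
ee_rot: [180.0, 0.0, -179.9]
force: [0.1, 0.9, 0.9]
gripper_width: 91.4
gripper_force: 0.0
```

```bash
python3 - <<'E'
from h import *
im,K,T=cam("wrist");s=env.state();print(s["time_s"],s["ee_pos"],s["ee_rot"])
np.savez("w1.npz",im=im,K=K,T=T)
cv2.imwrite("pics/w2.png",cv2.resize(im,(800,500),interpolation=cv2.INTER_CUBIC))
E
```

```text
1.85 [599.53227913 166.58785501 283.61916101] [-179.73174354    0.33500401  179.87294881]
```

View pics/w2.png

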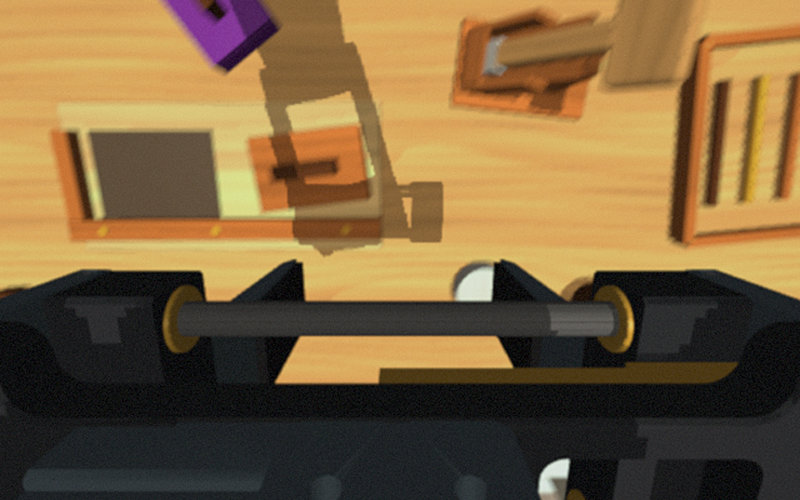

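The wrist view shows the abrasive at view (90–218, 130–217), the fence below it at v≈230, the lid at (308,168), the shoe at (495,55) and the paddle at (650,40), partly cut off. The arm was still settling, so I'll measure the jig again now by colour.

```bash
python3 - <<'E'
from h import *
im,K,T=cam("wrist");s=env.state();print(s["time_s"],s["ee_pos"],s["ee_rot"])
np.savez("w1.npz",im=im,K=K,T=T)
h=cv2.cvtColor(im,cv2.COLOR_BGR2HSV)
print({k:h[int(v/1.25),int(u/1.25)] for k,(u,v) in dict(abr=(150,180),lid=(350,150),lidshade=(300,195),fence=(260,230),pull=(325,168),shoe=(495,55),paddle=(650,40),table=(500,150),board=(235,170)).items()})
m=((h[...,1]<110)&(h[...,2]<130)&(h[...,2]>50)).astype(np.uint8);m[200:]=0;m[:,:60]=0;m[:,185:]=0
m=cv2.morphologyEx(m,cv2.MORPH_OPEN,np.ones((3,3)))
c=max(cv2.findContours(m,0,2)[0],key=cv2.contourArea)
q=cv2.boxPoints(cv2.minAreaRect(c));print("abr px",q.round(1))
w=np.array([plane(K,T,p,18) for p in q]);print(w)
cv2.imwrite("pics/w3.png",cv2.resize(im[60:210,30:350],(800,375),interpolation=cv2.INTER_CUBIC))
E
```

```text
1.9 [596.41045915 169.38411102 283.18280282] [-1.79894254e+02  9.93541985e-02  1.79824521e+02]
{'abr': array([18, 98, 94], dtype=uint8), 'lid': array([ 13, 185, 203], dtype=uint8), 'lidshade': array([ 12, 173, 118], dtype=uint8), 'fence': array([ 14, 176, 204], dtype=uint8), 'pull': array([ 13, 187, 187], dtype=uint8), 'shoe': array([ 20,  39, 144], dtype=uint8), 'paddle': array([ 16, 150, 150], dtype=uint8), 'table': array([ 21, 135, 219], dtype=uint8), 'board': array([ 32,  94, 223], dtype=uint8)}
abr px [[ 77.   98.1]
 [181.1  96.6]
 [182.1 166.8]
 [ 78.  168.3]]
[[ 500.2 -173.8   18. ]
 [ 498.5  -27.    18. ]
 [ 597.5  -36.7   18. ]
 [ 599.7 -192.    18. ]]
```

View pics/w3.png

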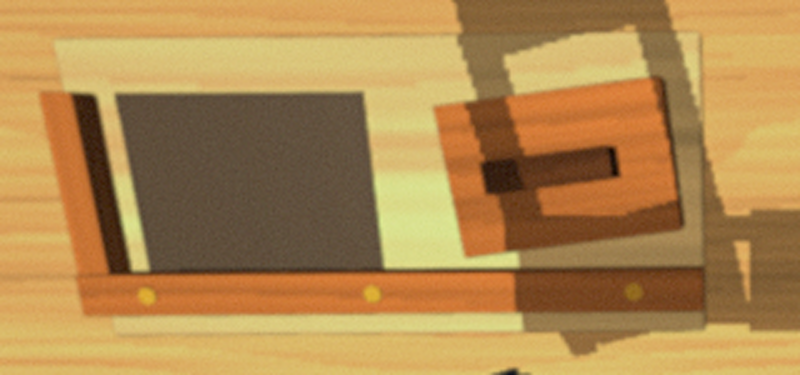

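Request:
{"op": "send_rows", "data": {
  "motion": [
    {"tx": 0.032, "ty": 0.052, "tz": 0, "rx": 0, "ry": 0, "rz": 0, "gripper": -1},
    {"tx": 0.032, "ty": 0.052, "tz": 0, "rx": 0, "ry": 0, "rz": 0, "gripper": -1},
    {"tx": 0.032, "ty": 0.052, "tz": 0, "rx": 0, "ry": 0, "rz": 0, "gripper": -1},
    {"tx": 0.032, "ty": 0.052, "tz": 0, "rx": 0, "ry": 0, "rz": 0, "gripper": -1},
    {"tx": 0.032, "ty": 0.052, "tz": 0, "rx": 0, "ry": 0, "rz": 0, "gripper": -1},
    {"tx": 0, "ty": 0, "tz": 0, "rx": 0, "ry": 0, "rz": 0, "gripper": -1},
    {"tx": 0, "ty": 0, "tz": 0, "rx": 0, "ry": 0, "rz": 0, "gripper": -1}
  ]
}}

```text
time_s: 2.78
ee_pos: [512.1, 303.0, 283.9]
ee_rot: [-180.0, 0.0, -179.8]
force: [0.2, 0.5, 0.1]
gripper_width: 91.4
gripper_force: 0.0
```

```bash
python3 - <<'E'
from h import *
im,K,T=cam("wrist");s=env.state();print(s["time_s"],s["ee_pos"],s["ee_rot"])
np.savez("w2.npz",im=im,K=K,T=T)
cv2.imwrite("pics/w4.png",cv2.resize(im[0:200,210:530],(800,500),interpolation=cv2.INTER_CUBIC))
E
```

```text
2.825 [512.3660565  302.699406   283.93087389] [-1.79976488e+02  6.71830971e-03 -1.79872731e+02]
```

View pics/w4.png

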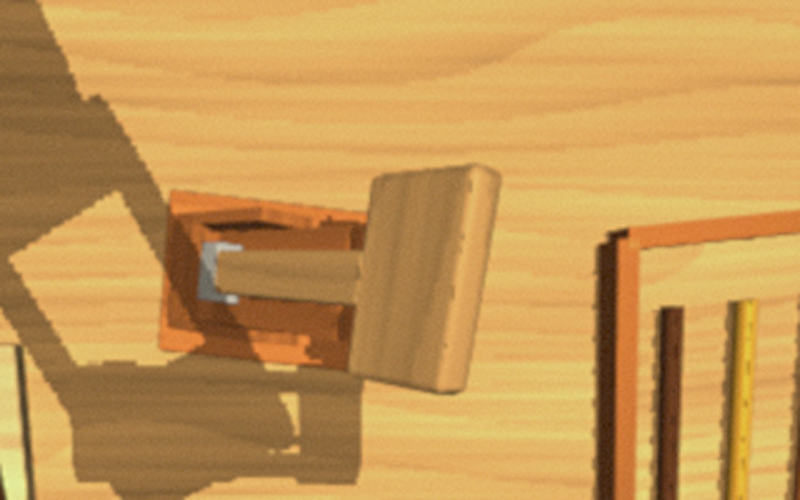

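The jig crop (w3, ×2.5, offset 30,60) shows the fence edge at v≈270, lid top corners at (435,107), (660,78), (683,228) and (467,257), and the stop face at u≈97–131. The rest crop (w4, ×2.5, offset 210,0) shows the shoe front edge at (202,243)–(198,300) and the paddle's upper front edge at (470,165)–(440,390).

```bash
cat >> h.py <<'E'
def mv(p,Rt=None,s=None):
    "rotation first, then shift, in tool units"
    s=s or env.state(); R0=R.from_euler('xyz',s["ee_rot"],degrees=True)
    Rt=R0 if Rt is None else Rt
    print("rot units",(np.degrees((R0.inv()*Rt).as_rotvec())/30).round(3),"shift units after rot",(Rt.inv().apply(np.asarray(p)-s["ee_pos"])/500).round(4),"mm",np.linalg.norm(np.asarray(p)-s["ee_pos"]).round(1))
E
python3 - <<'E'
from h import *
a=np.load("w1.npz");K,T=a["K"],a["T"]
g=lambda u,v,z:plane(K,T,(30+u/2.5,60+v/2.5),z)
print("abr",[g(*p,18) for p in[(115,94),(363,94),(383,271),(150,272)]])
print("fence top edge",g(130,272,36),g(700,268,36)); print("stop",g(72,93,36),g(112,271,36),g(97,95,18),g(131,270,18))
print("board right",g(702,33,18),g(704,268,18),"left top",g(54,40,18))
L=[g(*p,52) for p in[(435,107),(660,78),(683,228),(467,257)]];print("lid",L,np.mean(L,0))
a=np.load("w2.npz");K,T=a["K"],a["T"]
g=lambda u,v,z:plane(K,T,(210+u/2.5,v/2.5),z)
print("shoe front",g(202,243,29),g(198,300,29))
print("pad top front",g(470,165,186),g(441,390,186),"top back",g(498,178,177),g(466,391,177),"low",g(373,178,141),g(350,372,141))
E
```

```text
abr [array([ 499.6, -175.1,   18. ]), array([499.9, -35.4,  18. ]), array([600. , -35.3,  18. ]), array([ 600.5, -174.2,   18. ])]
fence top edge [ 597.7 -171.6   36. ] [595.6 153.6  36. ]
stop [ 500.5 -184.1   36. ] [ 597.1 -181.8   36. ] [ 500.1 -185.3   18. ] [ 599.3 -185.3   18. ]
board right [468.2 155.2  18. ] [598.3 155.4  18. ] left top [ 471.2 -203.2   18. ]
lid [array([509. ,  17.1,  52. ]), array([494.9, 134.4,  52. ]), array([571.6, 145.1,  52. ]), array([587.1,  27.2,  52. ])] [540.65  80.95  52.  ]
shoe front [411.7 264.8  29. ] [442.  262.1  29. ]
pad top front [399.4 369.6 186. ] [475.1 364.2 186. ] top back [402.  381.9 177. ] [476.3 375.6 177. ] low [396.3 342.8 141. ] [472.4 335.9 141. ]
```

```bash
cat >> h.py <<'E'
ya=np.radians(-95.1); XR=np.array([np.cos(ya),np.sin(ya),0]);YR=np.array([-XR[1],XR[0],0]);Z=np.array([0,0,1.])
U=-.574*XR+.819*Z; N=.819*XR+.574*Z; G=np.array([436.5,361.5,161.])
RS=R.from_matrix(np.c_[-YR,-N,-U])
E
python3 - <<'E'
from h import *
s=env.state();print(s["ee_pos"])
mv(G+75*U,RS);mv(G-15*U,RS)
E
```

```text
[512.3660565  302.699406   283.93087389]
rot units [1.166 0.054 0.169] shift units after rot [ 0.1616  0.226  -0.0082] mm 139.0
rot units [1.166 0.054 0.169] shift units after rot [0.1616 0.226  0.1719] mm 163.3
```

Request:
{"op": "send_rows", "data": {
  "motion": [
    {"tx": 0, "ty": 0, "tz": 0, "rx": 0.2915, "ry": 0.0135, "rz": 0.042, "gripper": -0.2},
    {"tx": 0, "ty": 0, "tz": 0, "rx": 0.2915, "ry": 0.0135, "rz": 0.042, "gripper": -0.2},
    {"tx": 0, "ty": 0, "tz": 0, "rx": 0.2915, "ry": 0.0135, "rz": 0.042, "gripper": -0.2},
    {"tx": 0, "ty": 0, "tz": 0, "rx": 0.2915, "ry": 0.0135, "rz": 0.042, "gripper": -0.2},
    {"tx": 0.054, "ty": 0.075, "tz": -0.003, "rx": 0, "ry": 0, "rz": 0, "gripper": -0.2},
    {"tx": 0.054, "ty": 0.075, "tz": -0.003, "rx": 0, "ry": 0, "rz": 0, "gripper": -0.2},
    {"tx": 0.054, "ty": 0.076, "tz": -0.003, "rx": 0, "ry": 0, "rz": 0, "gripper": -0.2},
    {"tx": 0, "ty": 0, "tz": 0, "rx": 0, "ry": 0, "rz": 0, "gripper": -0.2},
    {"tx": 0, "ty": 0, "tz": 0, "rx": 0, "ry": 0, "rz": 0, "gripper": -0.2}
  ]
}}

```text
time_s: 3.95
ee_pos: [440.8, 404.4, 223.1]
ee_rot: [-145.0, 0.0, 174.9]
force: [0.6, 0.1, 0.3]
gripper_width: 54.9
gripper_force: 0.0
```

```bash
python3 - <<'E'
from h import *
s=env.state();print(s["time_s"],s["gripper_width"],s["qpos"].round(0))
im,K,T=cam("wrist");np.savez("w3.npz",im=im,K=K,T=T)
# expected pixels of paddle landmarks
for n,p in dict(topL=G+25*U+40*YR+8*N,topR=G+25*U-40*YR+8*N,bL=G+25*U+40*YR-8*N,bR=G+25*U-40*YR-8*N).items():print(n,proj(K,T,p))
cv2.imwrite("pics/w5.png",im[0:250])
mv(G-15*U,RS)
E
```

```text
3.95 54.9023099917811 [ 52.  36.  67. -19. 106. -34.]
topL [308.7 256.8]
topR [307.9 157.6]
bL [328.5 256.8]
bR [329.4 157.6]
rot units [ 0.002 -0.    -0.002] shift units after rot [0.0014 0.0014 0.1817] mm 90.9
```

View pics/w5.png

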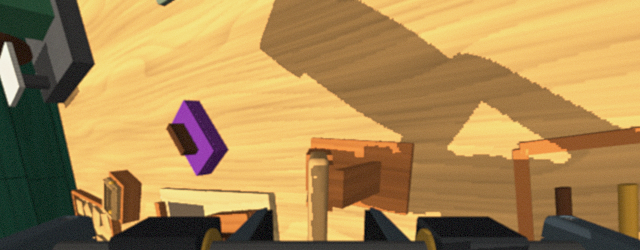

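The paddle's top end sits at (307–330, ~150), centred between the fingers and about 4 mm further along tool x than estimated. Now I'll descend, close and lift.

Request:
{"op": "send_rows", "data": {
  "motion": [
    {"tx": 0.004, "ty": 0.0007, "tz": 0.06, "rx": 0, "ry": 0, "rz": 0, "gripper": -0.2},
    {"tx": 0.004, "ty": 0.0007, "tz": 0.06, "rx": 0, "ry": 0, "rz": 0, "gripper": -0.2},
    {"tx": 0, "ty": 0, "tz": 0.06, "rx": 0, "ry": 0, "rz": 0, "gripper": -0.2},
    {"tx": 0, "ty": 0, "tz": 0, "rx": 0, "ry": 0, "rz": 0, "gripper": -0.2},
    {"tx": 0, "ty": 0, "tz": 0, "rx": 0, "ry": 0, "rz": 0, "gripper": 1},
    {"tx": 0, "ty": 0, "tz": 0, "rx": 0, "ry": 0, "rz": 0, "gripper": 1},
    {"tx": 0, "ty": 0, "tz": 0, "rx": 0, "ry": 0, "rz": 0, "gripper": 1},
    {"tx": 0, "ty": 0, "tz": 0, "rx": 0, "ry": 0, "rz": 0, "gripper": 1},
    {"tx": 0, "ty": 0, "tz": 0, "rx": 0, "ry": 0, "rz": 0, "gripper": 1}
  ],
  "grip_force": 45
}}

```text
time_s: 5.12
ee_pos: [431.5, 353.5, 150.0]
ee_rot: [-144.8, 0.0, 174.9]
force: [-0.0, -3.3, 5.2]
gripper_width: 16.0
gripper_force: 45.0
```

```bash
python3 - <<'E'
from h import *
s=env.state();print(s)
E
```

```text
{'time_s': 5.125, 'qpos': array([ 49.68067265,  35.07743395,  80.1205089 , -19.51127695,
        94.48085296, -31.56648907]), 'qvel': array([-0.10875737, -0.10576664, -0.03046593,  0.03496708, -0.14232871,
       -0.09612177]), 'effort': array([ 1.32472750e+00, -4.98530674e+01, -1.98845762e+01, -4.35492327e-02,
        4.47624587e-01, -1.06761858e-01]), 'ee_pos': array([431.463238  , 353.45700871, 150.03607153]), 'ee_rot': array([-1.44786974e+02,  2.40761175e-02,  1.74918358e+02]), 'force': array([-0.02282492, -3.29145558,  5.20090226]), 'torque': array([-0.90998927,  0.01292744, -0.02217585]), 'gripper_force': 44.962109327316284, 'gripper_width': 15.991942127241389}
```

Request:
{"op": "send_rows", "data": {
  "motion": [
    {"tx": 0, "ty": 0, "tz": -0.02, "rx": 0, "ry": 0, "rz": 0, "gripper": 1},
    {"tx": 0, "ty": 0, "tz": -0.03, "rx": 0, "ry": 0, "rz": 0, "gripper": 1},
    {"tx": 0, "ty": 0, "tz": -0.035, "rx": 0, "ry": 0, "rz": 0, "gripper": 1},
    {"tx": 0, "ty": 0, "tz": -0.035, "rx": 0, "ry": 0, "rz": 0, "gripper": 1},
    {"tx": 0, "ty": 0, "tz": 0, "rx": 0, "ry": -0.103, "rz": -0.147, "gripper": 1},
    {"tx": -0.0156, "ty": -0.07, "tz": 0.0466, "rx": 0, "ry": 0, "rz": 0, "gripper": 1},
    {"tx": -0.0156, "ty": -0.07, "tz": 0.0466, "rx": 0, "ry": 0, "rz": 0, "gripper": 1},
    {"tx": -0.0156, "ty": -0.07, "tz": 0.0466, "rx": 0, "ry": 0, "rz": 0, "gripper": 1},
    {"tx": -0.0156, "ty": -0.07, "tz": 0.0466, "rx": 0, "ry": 0, "rz": 0, "gripper": 1},
    {"tx": -0.0156, "ty": -0.07, "tz": 0.0466, "rx": 0, "ry": 0, "rz": 0, "gripper": 1},
    {"tx": 0, "ty": 0, "tz": 0, "rx": 0, "ry": 0, "rz": 0, "gripper": 1},
    {"tx": 0, "ty": 0, "tz": 0, "rx": 0, "ry": 0, "rz": 0, "gripper": 1}
  ]
}}

```text
time_s: 6.62
ee_pos: [474.7, 180.0, 202.4]
ee_rot: [-145.1, -0.0, -179.7]
force: [0.4, 0.7, -1.0]
gripper_width: 16.0
gripper_force: 45.0
```

```bash
cat >> h.py <<'E'
yj=np.radians(-89.7); XJ=np.array([np.cos(yj),np.sin(yj),0]);YJ=np.array([-XJ[1],XJ[0],0])
UJ=-.574*XJ+.819*Z; NJ=.819*XJ+.574*Z; RJ=R.from_matrix(np.c_[-YJ,-NJ,-UJ])
E
python3 - <<'E'
from h import *
s=env.state();print(s["time_s"],s["ee_pos"],s["ee_rot"],s["force"],s["gripper_width"])
mv([475,178,154],RJ)
im,K,T=cam("scene")
f=s["ee_pos"]-154*R.from_euler('xyz',s["ee_rot"],degrees=True).apply([0,0,-1]);print("foot",f,proj(K,T,f))
u,v=proj(K,T,f).astype(int)
cv2.imwrite("pics/s2.png",cv2.resize(im[130:280,230:430],(800,600),interpolation=cv2.INTER_CUBIC))
E
```

```text
6.625 [474.71316969 179.96485315 202.42375727] [-1.45124578e+02 -2.38160232e-02 -1.79685594e+02] [ 0.44542963  0.74085853 -0.96029022] 16.030373066702957
rot units [ 0.005 -0.     0.001] shift units after rot [-0.0006  0.0524  0.0816] mm 48.5
foot [475.14385454  91.90961535  76.08259373] [349.7 185.5]
```

View pics/s2.png

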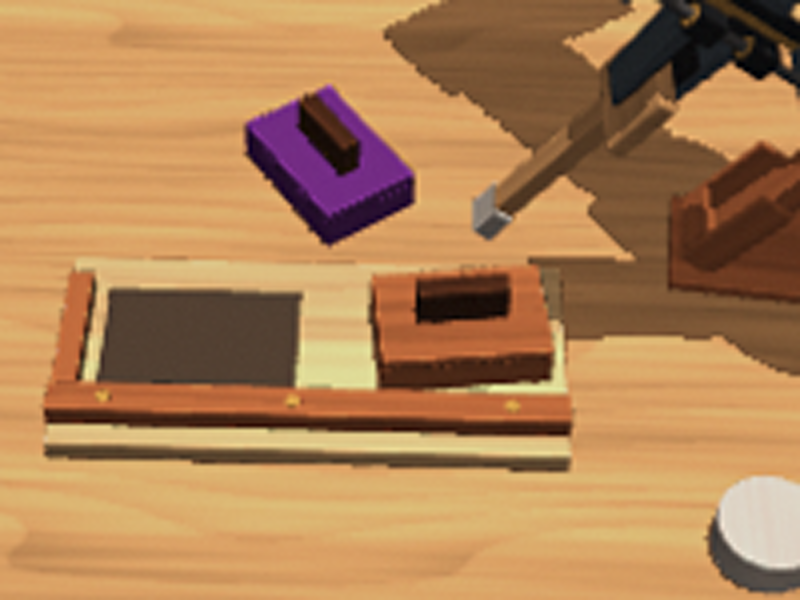

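The crop shows the stick held with its shoe at (490,220), matching the predicted (479,222) to a few mm. The lid is askew at (465,320). I'll lower the stick and press the lid toward the fence.

Request:
{"op": "send_rows", "data": {
  "motion": [
    {"tx": 0, "ty": 0.0175, "tz": 0.0272, "rx": 0, "ry": 0, "rz": 0, "gripper": 1},
    {"tx": 0, "ty": 0.0175, "tz": 0.0272, "rx": 0, "ry": 0, "rz": 0, "gripper": 1},
    {"tx": 0, "ty": 0.0175, "tz": 0.0272, "rx": 0, "ry": 0, "rz": 0, "gripper": 1},
    {"tx": 0, "ty": 0, "tz": 0, "rx": 0, "ry": 0, "rz": 0, "gripper": 1},
    {"tx": -0.01, "ty": 0, "tz": 0, "rx": 0, "ry": 0, "rz": 0, "gripper": 1},
    {"tx": -0.01, "ty": 0, "tz": 0, "rx": 0, "ry": 0, "rz": 0, "gripper": 1},
    {"tx": -0.01, "ty": 0, "tz": 0, "rx": 0, "ry": 0, "rz": 0, "gripper": 1},
    {"tx": -0.01, "ty": 0, "tz": 0, "rx": 0, "ry": 0, "rz": 0, "gripper": 1},
    {"tx": 0, "ty": 0, "tz": 0, "rx": 0, "ry": 0, "rz": 0, "gripper": 1}
  ]
}}

```text
time_s: 7.8
ee_pos: [495.3, 177.2, 154.5]
ee_rot: [-145.0, 0.0, -179.7]
force: [-0.0, 0.2, -1.0]
gripper_width: 15.7
gripper_force: 45.0
```

Request:
{"op": "send_rows", "data": {
  "motion": [
    {"tx": -0.006, "ty": 0, "tz": 0, "rx": 0, "ry": 0, "rz": 0, "gripper": 1},
    {"tx": -0.006, "ty": 0, "tz": 0, "rx": 0, "ry": 0, "rz": 0, "gripper": 1},
    {"tx": 0, "ty": 0, "tz": 0, "rx": 0, "ry": 0, "rz": 0, "gripper": 1}
  ]
}}

```text
time_s: 8.18
ee_pos: [500.8, 177.3, 154.3]
ee_rot: [-145.0, -0.0, -179.7]
force: [-1.1, 1.2, -1.5]
gripper_width: 15.7
gripper_force: 45.0
```

```bash
cat > lid.py <<'E'
from h import *
s=env.state();print(s["time_s"],s["ee_pos"].round(1),"F",s["force"].round(1))
im,K,T=cam("top")
h=cv2.cvtColor(im,cv2.COLOR_BGR2HSV)
m=((h[...,0]<15)&(h[...,1]>150)&(h[...,2]>90)).astype(np.uint8)
r=np.zeros_like(m);r[186:226,272:380]=1;m*=r
c=max(cv2.findContours(m,0,2)[0],key=cv2.contourArea)
b=cv2.minAreaRect(c);q=cv2.boxPoints(b);print("px",[tuple(x) for x in q.round(1)])
print("world z52",[tuple(plane(K,T,p,52)[:2]) for p in q], plane(K,T,b[0],52))
E
python3 lid.py
```

```text
8.175 [500.8 177.3 154.3] F [-1.1  1.2 -1.5]
px [(np.float32(279.0), np.float32(187.0)), (np.float32(317.0), np.float32(187.0)), (np.float32(317.0), np.float32(211.0)), (np.float32(279.0), np.float32(211.0))]
world z52 [(np.float64(589.2), np.float64(135.3)), (np.float64(590.6), np.float64(16.7)), (np.float64(515.5), np.float64(15.8)), (np.float64(514.2), np.float64(134.0))] [552.3  75.5  52. ]
```

Request:
{"op": "send_rows", "data": {
  "motion": [
    {"tx": -0.004, "ty": 0, "tz": 0, "rx": 0, "ry": 0, "rz": 0, "gripper": 1},
    {"tx": -0.004, "ty": 0, "tz": 0, "rx": 0, "ry": 0, "rz": 0, "gripper": 1},
    {"tx": 0, "ty": 0, "tz": 0, "rx": 0, "ry": 0, "rz": 0, "gripper": 1},
    {"tx": 0, "ty": 0, "tz": 0, "rx": 0, "ry": 0, "rz": 0, "gripper": 1}
  ]
}}

```text
time_s: 8.72
ee_pos: [502.7, 177.3, 154.1]
ee_rot: [-145.0, -0.3, -179.8]
force: [-5.0, 2.6, 0.9]
gripper_width: 15.7
gripper_force: 45.0
```

Request:
{"op": "send_rows", "data": {
  "motion": [
    {"tx": -0.004, "ty": 0, "tz": 0, "rx": 0, "ry": 0, "rz": 0, "gripper": 1},
    {"tx": 0, "ty": 0, "tz": 0, "rx": 0, "ry": 0, "rz": 0, "gripper": 1},
    {"tx": 0.018, "ty": 0, "tz": 0, "rx": 0, "ry": 0, "rz": 0, "gripper": 1},
    {"tx": 0.018, "ty": 0, "tz": 0, "rx": 0, "ry": 0, "rz": 0, "gripper": 1},
    {"tx": 0, "ty": 0.0394, "tz": -0.0276, "rx": 0, "ry": 0, "rz": 0, "gripper": 1},
    {"tx": 0, "ty": 0.0394, "tz": -0.0276, "rx": 0, "ry": 0, "rz": 0, "gripper": 1},
    {"tx": 0, "ty": 0.0394, "tz": -0.0276, "rx": 0, "ry": 0, "rz": 0, "gripper": 1},
    {"tx": 0, "ty": 0, "tz": 0, "rx": 0, "ry": 0, "rz": 0, "gripper": 1},
    {"tx": -0.038, "ty": 0, "tz": 0, "rx": 0, "ry": 0, "rz": 0, "gripper": 1},
    {"tx": -0.038, "ty": 0, "tz": 0, "rx": 0, "ry": 0, "rz": 0, "gripper": 1},
    {"tx": -0.038, "ty": 0, "tz": 0, "rx": 0, "ry": 0, "rz": 0, "gripper": 1},
    {"tx": 0, "ty": 0, "tz": 0, "rx": 0, "ry": 0, "rz": 0, "gripper": 1}
  ]
}}

```text
time_s: 10.22
ee_pos: [546.0, 249.3, 154.0]
ee_rot: [-145.0, 0.0, -179.7]
force: [-0.9, -0.3, -1.5]
gripper_width: 15.7
gripper_force: 45.0
```

```bash
python3 lid.py; python3 - <<'E'
from h import *
im,K,T=cam("top")
cv2.imwrite("pics/t3.png",cv2.resize(im[170:235,260:400],(800,372),interpolation=cv2.INTER_CUBIC))
E
```

```text
10.225 [546.  249.3 154. ] F [-0.9 -0.3 -1.5]
px [(np.float32(279.0), np.float32(186.0)), (np.float32(317.0), np.float32(186.0)), (np.float32(317.0), np.float32(210.0)), (np.float32(279.0), np.float32(210.0))]
world z52 [(np.float64(592.3), np.float64(135.4)), (np.float64(593.7), np.float64(16.7)), (np.float64(518.6), np.float64(15.9)), (np.float64(517.3), np.float64(134.1))] [555.4  75.5  52. ]
```

View pics/t3.png

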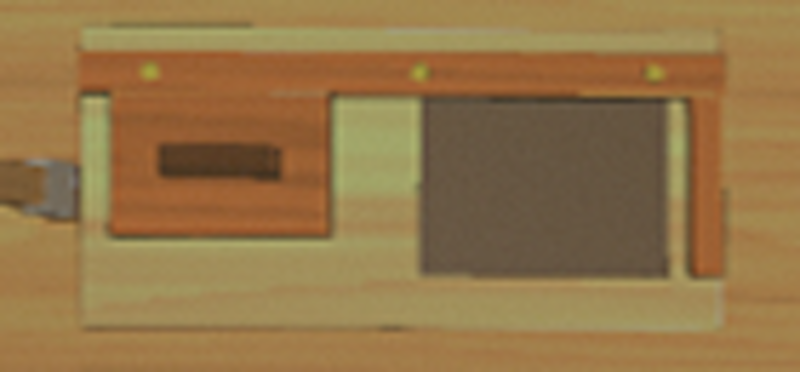

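The top crop shows the lid flush and square to the fence, centred at (220,165), with the shoe at (65,190) behind its trailing end. Now the feed.

Request:
{"op": "send_rows", "data": {
  "motion": [
    {"tx": 0, "ty": -0.0131, "tz": 0.0092, "rx": 0, "ry": 0, "rz": 0, "gripper": 1},
    {"tx": -0.001, "ty": -0.0131, "tz": 0.0092, "rx": 0, "ry": 0, "rz": 0, "gripper": 1},
    {"tx": -0.002, "ty": -0.0098, "tz": 0.0069, "rx": 0, "ry": 0, "rz": 0, "gripper": 1},
    {"tx": -0.002, "ty": -0.0098, "tz": 0.0069, "rx": 0, "ry": 0, "rz": 0, "gripper": 1},
    {"tx": -0.001, "ty": -0.0131, "tz": 0.0092, "rx": 0, "ry": 0, "rz": 0, "gripper": 1},
    {"tx": -0.0008, "ty": -0.0131, "tz": 0.0092, "rx": 0, "ry": 0, "rz": 0, "gripper": 1},
    {"tx": -0.0008, "ty": -0.0131, "tz": 0.0092, "rx": 0, "ry": 0, "rz": 0, "gripper": 1},
    {"tx": -0.0008, "ty": -0.0131, "tz": 0.0092, "rx": 0, "ry": 0, "rz": 0, "gripper": 1}
  ]
}}

```text
time_s: 11.32
ee_pos: [549.7, 189.1, 154.2]
ee_rot: [-145.0, -0.0, -179.7]
force: [-1.6, 1.8, -2.0]
gripper_width: 15.8
gripper_force: 45.0
```

```bash
sed -i 's/^r=np.*$/r=np.zeros_like(m);r[188:226,272:380]=1;m*=r/' lid.py; python3 lid.py
```

```text
11.325 [549.7 189.1 154.2] F [-1.6  1.8 -2. ]
px [(np.float32(292.0), np.float32(188.0)), (np.float32(329.0), np.float32(188.0)), (np.float32(329.0), np.float32(210.0)), (np.float32(292.0), np.float32(210.0))]
world z52 [(np.float64(586.5), np.float64(94.7)), (np.float64(587.9), np.float64(-20.8)), (np.float64(519.0), np.float64(-21.5)), (np.float64(517.8), np.float64(93.7))] [552.7  36.5  52. ]
```

Request:
{"op": "send_rows", "data": {
  "motion": [
    {"tx": -0.0006, "ty": -0.0131, "tz": 0.0092, "rx": 0, "ry": 0, "rz": 0, "gripper": 1},
    {"tx": -0.0006, "ty": -0.0131, "tz": 0.0092, "rx": 0, "ry": 0, "rz": 0, "gripper": 1},
    {"tx": -0.0006, "ty": -0.0131, "tz": 0.0092, "rx": 0, "ry": 0, "rz": 0, "gripper": 1},
    {"tx": -0.0006, "ty": -0.0131, "tz": 0.0092, "rx": 0, "ry": 0, "rz": 0, "gripper": 1},
    {"tx": -0.0006, "ty": -0.0131, "tz": 0.0092, "rx": 0, "ry": 0, "rz": 0, "gripper": 1},
    {"tx": -0.0006, "ty": -0.0131, "tz": 0.0092, "rx": 0, "ry": 0, "rz": 0, "gripper": 1},
    {"tx": -0.0006, "ty": -0.0131, "tz": 0.0092, "rx": 0, "ry": 0, "rz": 0, "gripper": 1},
    {"tx": -0.0006, "ty": -0.0131, "tz": 0.0092, "rx": 0, "ry": 0, "rz": 0, "gripper": 1},
    {"tx": -0.0006, "ty": -0.0131, "tz": 0.0092, "rx": 0, "ry": 0, "rz": 0, "gripper": 1},
    {"tx": -0.0006, "ty": -0.0131, "tz": 0.0092, "rx": 0, "ry": 0, "rz": 0, "gripper": 1}
  ]
}}

```text
time_s: 12.62
ee_pos: [553.1, 109.1, 154.0]
ee_rot: [-145.0, -0.0, -179.7]
force: [-1.6, 2.0, -1.2]
gripper_width: 15.4
gripper_force: 45.0
```

```bash
python3 lid.py
```

```text
12.625 [553.1 109.1 154. ] F [-1.6  2.  -1.2]
px [(np.float32(318.0), np.float32(188.0)), (np.float32(355.0), np.float32(188.0)), (np.float32(355.0), np.float32(211.0)), (np.float32(318.0), np.float32(211.0))]
world z52 [(np.float64(587.5), np.float64(13.5)), (np.float64(588.8), np.float64(-102.1)), (np.float64(516.8), np.float64(-102.5)), (np.float64(515.5), np.float64(12.7))] [552.1 -44.6  52. ]
```

Request:
{"op": "send_rows", "data": {
  "motion": [
    {"tx": -0.0005, "ty": -0.0131, "tz": 0.0092, "rx": 0, "ry": 0, "rz": 0, "gripper": 1},
    {"tx": -0.0005, "ty": -0.0131, "tz": 0.0092, "rx": 0, "ry": 0, "rz": 0, "gripper": 1},
    {"tx": -0.0005, "ty": -0.0131, "tz": 0.0092, "rx": 0, "ry": 0, "rz": 0, "gripper": 1},
    {"tx": -0.0005, "ty": -0.0131, "tz": 0.0092, "rx": 0, "ry": 0, "rz": 0, "gripper": 1},
    {"tx": -0.0005, "ty": -0.0131, "tz": 0.0092, "rx": 0, "ry": 0, "rz": 0, "gripper": 1},
    {"tx": -0.0005, "ty": -0.0131, "tz": 0.0092, "rx": 0, "ry": 0, "rz": 0, "gripper": 1},
    {"tx": -0.0005, "ty": -0.0131, "tz": 0.0092, "rx": 0, "ry": 0, "rz": 0, "gripper": 1},
    {"tx": -0.0005, "ty": -0.0131, "tz": 0.0092, "rx": 0, "ry": 0, "rz": 0, "gripper": 1},
    {"tx": -0.0004, "ty": -0.0082, "tz": 0.0057, "rx": 0, "ry": 0, "rz": 0, "gripper": 1},
    {"tx": -0.0004, "ty": -0.0033, "tz": 0.0023, "rx": 0, "ry": 0, "rz": 0, "gripper": 1},
    {"tx": 0, "ty": 0, "tz": 0, "rx": 0, "ry": 0, "rz": 0, "gripper": 1}
  ]
}}

```text
time_s: 14.05
ee_pos: [556.2, 38.4, 154.1]
ee_rot: [-145.0, -0.0, -179.7]
force: [-0.2, 1.2, -1.8]
gripper_width: 15.7
gripper_force: 45.0
```

```bash
python3 lid.py
```

```text
14.05 [556.2  38.4 154.1] F [-0.2  1.2 -1.8]
px [(np.float32(340.0), np.float32(188.0)), (np.float32(377.0), np.float32(188.0)), (np.float32(377.0), np.float32(211.0)), (np.float32(340.0), np.float32(211.0))]
world z52 [(np.float64(588.2), np.float64(-55.2)), (np.float64(589.6), np.float64(-171.0)), (np.float64(517.6), np.float64(-171.1)), (np.float64(516.3), np.float64(-55.8))] [ 552.9 -113.2   52. ]
```

Request:
{"op": "send_rows", "data": {
  "motion": [
    {"tx": -0.0008, "ty": -0.0049, "tz": 0.0034, "rx": 0, "ry": 0, "rz": 0, "gripper": 1},
    {"tx": -0.0006, "ty": -0.0049, "tz": 0.0034, "rx": 0, "ry": 0, "rz": 0, "gripper": 1},
    {"tx": -0.0004, "ty": -0.0033, "tz": 0.0023, "rx": 0, "ry": 0, "rz": 0, "gripper": 1},
    {"tx": 0, "ty": -0.0016, "tz": 0.0011, "rx": 0, "ry": 0, "rz": 0, "gripper": 1},
    {"tx": 0, "ty": 0, "tz": 0, "rx": 0, "ry": 0, "rz": 0, "gripper": 1}
  ]
}}

```text
time_s: 14.72
ee_pos: [556.8, 29.5, 154.0]
ee_rot: [-145.0, -0.0, -179.7]
force: [-1.1, 2.6, -0.8]
gripper_width: 16.2
gripper_force: 45.0
```

Request:
{"op": "send_rows", "data": {
  "motion": [
    {"tx": -0.0004, "ty": -0.0033, "tz": 0.0023, "rx": 0, "ry": 0, "rz": 0, "gripper": 1},
    {"tx": -0.0002, "ty": -0.0033, "tz": 0.0023, "rx": 0, "ry": 0, "rz": 0, "gripper": 1},
    {"tx": 0, "ty": 0, "tz": 0, "rx": 0, "ry": 0, "rz": 0, "gripper": 1},
    {"tx": 0, "ty": 0, "tz": 0, "rx": 0, "ry": 0, "rz": 0, "gripper": 1}
  ]
}}

```text
time_s: 15.22
ee_pos: [557.4, 27.8, 153.9]
ee_rot: [-145.3, 0.1, -179.7]
force: [-2.6, 8.6, 2.1]
gripper_width: 15.6
gripper_force: 45.0
```

```bash
python3 lid.py
```

```text
15.225 [557.4  27.8 153.9] F [-2.6  8.6  2.1]
px [(np.float32(343.0), np.float32(188.0)), (np.float32(379.0), np.float32(188.0)), (np.float32(379.0), np.float32(211.0)), (np.float32(343.0), np.float32(211.0))]
world z52 [(np.float64(588.4), np.float64(-64.6)), (np.float64(589.6), np.float64(-177.2)), (np.float64(517.6), np.float64(-177.3)), (np.float64(516.4), np.float64(-65.1))] [ 552.9 -121.    52. ]
```

Request:
{"op": "send_rows", "data": {
  "motion": [
    {"tx": 0, "ty": 0.0131, "tz": -0.0092, "rx": 0, "ry": 0, "rz": 0, "gripper": 1},
    {"tx": 0, "ty": 0.0197, "tz": -0.0138, "rx": 0, "ry": 0, "rz": 0, "gripper": 1},
    {"tx": 0, "ty": -0.0287, "tz": -0.041, "rx": 0, "ry": 0, "rz": 0, "gripper": 1},
    {"tx": 0, "ty": -0.0287, "tz": -0.041, "rx": 0, "ry": 0, "rz": 0, "gripper": 1},
    {"tx": 0, "ty": 0, "tz": 0, "rx": 0, "ry": 0.103, "rz": 0.147, "gripper": 1},
    {"tx": 0, "ty": 0, "tz": 0, "rx": 0, "ry": 0, "rz": 0, "gripper": 1},
    {"tx": 0, "ty": 0, "tz": 0, "rx": 0, "ry": 0, "rz": 0, "gripper": 1}
  ]
}}

```text
time_s: 16.15
ee_pos: [556.9, 45.6, 203.6]
ee_rot: [-144.9, -0.1, 175.0]
force: [0.2, 0.5, -0.9]
gripper_width: 15.8
gripper_force: 45.0
```

```bash
python3 lid.py; python3 - <<'E'
from h import *
P0=np.array([431.5,353.5,150.])
mv(P0+60*U+2*N,RS); print(P0+60*U+2*N)
E
```

```text
16.15 [556.9  45.6 203.6] F [ 0.2  0.5 -0.9]
px [(np.float32(343.0), np.float32(188.0)), (np.float32(379.0), np.float32(188.0)), (np.float32(379.0), np.float32(211.0)), (np.float32(343.0), np.float32(211.0))]
world z52 [(np.float64(588.4), np.float64(-64.6)), (np.float64(589.6), np.float64(-177.2)), (np.float64(517.6), np.float64(-177.3)), (np.float64(516.4), np.float64(-65.1))] [ 552.9 -121.    52. ]
rot units [-0.001 -0.001  0.005] shift units after rot [ 0.3044  0.5416 -0.3713] mm 361.9
[434.41591073 386.17213903 200.288     ]
```

Request:
{"op": "send_rows", "data": {
  "motion": [
    {"tx": 0.038, "ty": 0.0677, "tz": -0.0464, "rx": 0, "ry": 0, "rz": 0.005, "gripper": 1},
    {"tx": 0.038, "ty": 0.0677, "tz": -0.0464, "rx": 0, "ry": 0, "rz": 0, "gripper": 1},
    {"tx": 0.038, "ty": 0.0677, "tz": -0.0464, "rx": 0, "ry": 0, "rz": 0, "gripper": 1},
    {"tx": 0.038, "ty": 0.0677, "tz": -0.0464, "rx": 0, "ry": 0, "rz": 0, "gripper": 1},
    {"tx": 0.038, "ty": 0.0677, "tz": -0.0464, "rx": 0, "ry": 0, "rz": 0, "gripper": 1},
    {"tx": 0.038, "ty": 0.0677, "tz": -0.0464, "rx": 0, "ry": 0, "rz": 0, "gripper": 1},
    {"tx": 0.038, "ty": 0.0677, "tz": -0.0464, "rx": 0, "ry": 0, "rz": 0, "gripper": 1},
    {"tx": 0.038, "ty": 0.0677, "tz": -0.0464, "rx": 0, "ry": 0, "rz": 0, "gripper": 1},
    {"tx": 0, "ty": 0, "tz": 0, "rx": 0, "ry": 0, "rz": 0, "gripper": 1},
    {"tx": 0, "ty": 0, "tz": 0, "rx": 0, "ry": 0, "rz": 0, "gripper": 1}
  ]
}}

```text
time_s: 17.45
ee_pos: [435.6, 385.8, 200.3]
ee_rot: [-145.0, 0.0, 174.8]
force: [-0.1, -0.0, -2.1]
gripper_width: 15.9
gripper_force: 45.0
```

```bash
python3 - <<'E'
from h import *
P0=np.array([431.5,353.5,150.])
mv(P0+60*U+2*N,RS);mv(P0+1*U+2*N,RS)
s=env.state();print(s["ee_pos"],s["force"])
E
```

```text
rot units [ 0.001 -0.    -0.003] shift units after rot [ 0.0024  0.0005 -0.0003] mm 1.2
rot units [ 0.001 -0.    -0.003] shift units after rot [0.0024 0.0005 0.1177] mm 58.8
[435.57387274 385.75854229 200.29339089] [-0.14895365 -0.00469754 -2.0672809 ]
```

Lower along the stick and feel for the toe.

Request:
{"op": "send_rows", "data": {
  "motion": [
    {"tx": 0.0024, "ty": 0, "tz": 0.03, "rx": 0, "ry": 0, "rz": -0.003, "gripper": 1},
    {"tx": 0, "ty": 0.0003, "tz": 0.03, "rx": 0, "ry": 0, "rz": 0, "gripper": 1},
    {"tx": 0, "ty": 0, "tz": 0.03, "rx": 0, "ry": 0, "rz": 0, "gripper": 1},
    {"tx": 0, "ty": 0, "tz": 0.018, "rx": 0, "ry": 0, "rz": 0, "gripper": 1},
    {"tx": 0, "ty": 0, "tz": 0.006, "rx": 0, "ry": 0, "rz": 0, "gripper": 1},
    {"tx": 0, "ty": 0, "tz": 0, "rx": 0, "ry": 0, "rz": 0, "gripper": 1},
    {"tx": 0, "ty": 0, "tz": 0, "rx": 0, "ry": 0, "rz": 0, "gripper": 1}
  ]
}}

```text
time_s: 18.32
ee_pos: [431.4, 354.2, 154.2]
ee_rot: [-145.0, 0.0, 174.9]
force: [0.1, 0.3, -2.6]
gripper_width: 15.7
gripper_force: 45.0
```

Request:
{"op": "send_rows", "data": {
  "motion": [
    {"tx": 0, "ty": 0, "tz": 0.004, "rx": 0, "ry": 0, "rz": 0, "gripper": 1},
    {"tx": 0, "ty": 0, "tz": 0.0035, "rx": 0, "ry": 0, "rz": 0, "gripper": 1},
    {"tx": 0, "ty": 0, "tz": 0, "rx": 0, "ry": 0, "rz": 0, "gripper": 1},
    {"tx": 0, "ty": 0, "tz": 0, "rx": 0, "ry": 0, "rz": 0, "gripper": 1}
  ]
}}

```text
time_s: 18.82
ee_pos: [431.2, 352.2, 151.4]
ee_rot: [-145.0, 0.0, 174.9]
force: [-1.6, 3.3, 3.2]
gripper_width: 15.9
gripper_force: 45.0
```

Request:
{"op": "send_rows", "data": {
  "motion": [
    {"tx": 0, "ty": 0.003, "tz": 0, "rx": 0, "ry": 0, "rz": 0, "gripper": 1},
    {"tx": 0, "ty": 0, "tz": -0.002, "rx": 0, "ry": 0, "rz": 0, "gripper": 1},
    {"tx": 0, "ty": 0, "tz": 0, "rx": 0, "ry": 0, "rz": 0, "gripper": -0.2},
    {"tx": 0, "ty": 0, "tz": 0, "rx": 0, "ry": 0, "rz": 0, "gripper": -0.2},
    {"tx": 0, "ty": 0, "tz": 0, "rx": 0, "ry": 0, "rz": 0, "gripper": -0.2},
    {"tx": 0, "ty": 0, "tz": 0, "rx": 0, "ry": 0, "rz": 0, "gripper": -0.2},
    {"tx": 0, "ty": 0, "tz": -0.05, "rx": 0, "ry": 0, "rz": 0, "gripper": -0.2},
    {"tx": 0, "ty": 0, "tz": -0.08, "rx": 0, "ry": 0, "rz": 0, "gripper": -0.2},
    {"tx": 0, "ty": 0, "tz": -0.08, "rx": 0, "ry": 0, "rz": 0, "gripper": -0.2},
    {"tx": 0, "ty": 0, "tz": 0, "rx": 0, "ry": 0, "rz": 0, "gripper": -0.2}
  ]
}}

```text
time_s: 20.08
ee_pos: [437.2, 415.5, 238.7]
ee_rot: [-145.3, 0.2, 174.9]
force: [-0.8, -0.4, -0.8]
gripper_width: 54.6
gripper_force: 0.0
```

```bash
python3 - <<'E'
from h import *
# compare rest region before / after in top view
a=cv2.imread("pics/top0.png");b,K,T=cam("top");cv2.imwrite("pics/t4.png",b)
d=cv2.absdiff(a,b).max(2);r=d[215:260,180:255];ys,xs=np.where(r>60);print("changed px in rest area",len(ys),(xs.min()+180,xs.max()+180,ys.min()+215,ys.max()+215) if len(ys) else "")
# shoe (bluish grey) centroid before/after
for n,i in(("before",a),("after",b)):
    h=cv2.cvtColor(i,cv2.COLOR_BGR2HSV);m=((h[...,1]<80)&(h[...,2]>60)).astype(np.uint8);m[:225]=0;m[255:]=0;m[:,:215]=0;m[:,252:]=0
    ys,xs=np.where(m);print(n,len(ys),xs.mean(),ys.mean())
# go to level pose above lid pull
Rd=R.from_euler('xyz',[180,0,90],degrees=True); mv([558,-124,200],Rd)
s=env.state();print(s["ee_pos"],s["ee_rot"],s["qpos"].round(0),s["force"])
E
```

```text
changed px in rest area 9 (np.int64(184), np.int64(234), np.int64(223), np.int64(245))
before 34 234.08823529411765 238.76470588235293
after 36 233.94444444444446 240.36111111111111
rot units [-0.938  0.862  2.735] shift units after rot [-1.0765  0.2425  0.0743] mm 553.0
[436.77022886 414.24540924 237.13153957] [-1.45091373e+02  6.93325350e-02  1.74920218e+02] [ 52.  36.  64. -19. 109. -34.] [-0.54220308 -0.34954133 -0.9978273 ]
```

Request:
{"op": "send_rows", "data": {
  "motion": [
    {"tx": 0, "ty": 0, "tz": -0.03, "rx": -0.0938, "ry": 0.0862, "rz": 0.2735, "gripper": -0.2},
    {"tx": 0, "ty": 0, "tz": -0.03, "rx": -0.0938, "ry": 0.0862, "rz": 0.2735, "gripper": -0.2},
    {"tx": 0, "ty": 0, "tz": 0, "rx": -0.0938, "ry": 0.0862, "rz": 0.2735, "gripper": -0.2},
    {"tx": 0, "ty": 0, "tz": 0, "rx": -0.0938, "ry": 0.0862, "rz": 0.2735, "gripper": -0.2},
    {"tx": 0, "ty": 0, "tz": 0, "rx": -0.0938, "ry": 0.0862, "rz": 0.2735, "gripper": -0.2},
    {"tx": 0, "ty": 0, "tz": 0, "rx": -0.0938, "ry": 0.0862, "rz": 0.2735, "gripper": -0.2},
    {"tx": 0, "ty": 0, "tz": 0, "rx": -0.0938, "ry": 0.0862, "rz": 0.2735, "gripper": -0.2},
    {"tx": 0, "ty": 0, "tz": 0, "rx": -0.0938, "ry": 0.0862, "rz": 0.2735, "gripper": -0.2},
    {"tx": 0, "ty": 0, "tz": 0, "rx": -0.0938, "ry": 0.0862, "rz": 0.2735, "gripper": -0.2},
    {"tx": 0, "ty": 0, "tz": 0, "rx": -0.0938, "ry": 0.0862, "rz": 0.2735, "gripper": -0.2},
    {"tx": 0, "ty": 0, "tz": 0, "rx": 0, "ry": 0, "rz": 0, "gripper": -0.2},
    {"tx": 0, "ty": 0, "tz": 0, "rx": 0, "ry": 0, "rz": 0, "gripper": -0.2}
  ]
}}

```text
time_s: 21.62
ee_pos: [438.6, 429.7, 261.1]
ee_rot: [-179.8, 0.2, 90.1]
force: [0.6, -0.2, 0.2]
gripper_width: 54.7
gripper_force: 0.0
```

```bash
python3 - <<'E'
from h import *
Rd=R.from_euler('xyz',[180,0,90.3],degrees=True); mv([558,-160,210],Rd)
E
```

```text
rot units [-0.005  0.006 -0.008] shift units after rot [-1.1806  0.2326  0.1021] mm 603.8
```

Request:
{"op": "send_rows", "data": {
  "motion": [
    {"tx": -0.1073, "ty": 0.0211, "tz": 0.0093, "rx": -0.005, "ry": 0.006, "rz": -0.008, "gripper": -0.2},
    {"tx": -0.1073, "ty": 0.0211, "tz": 0.0093, "rx": 0, "ry": 0, "rz": 0, "gripper": -0.2},
    {"tx": -0.1073, "ty": 0.0211, "tz": 0.0093, "rx": 0, "ry": 0, "rz": 0, "gripper": -0.2},
    {"tx": -0.1073, "ty": 0.0211, "tz": 0.0093, "rx": 0, "ry": 0, "rz": 0, "gripper": -0.2},
    {"tx": -0.1073, "ty": 0.0211, "tz": 0.0093, "rx": 0, "ry": 0, "rz": 0, "gripper": -0.2},
    {"tx": -0.1073, "ty": 0.0211, "tz": 0.0093, "rx": 0, "ry": 0, "rz": 0, "gripper": -0.2},
    {"tx": -0.1073, "ty": 0.0211, "tz": 0.0093, "rx": 0, "ry": 0, "rz": 0, "gripper": -0.2},
    {"tx": -0.1073, "ty": 0.0211, "tz": 0.0093, "rx": 0, "ry": 0, "rz": 0, "gripper": -0.2},
    {"tx": -0.1073, "ty": 0.0211, "tz": 0.0093, "rx": 0, "ry": 0, "rz": 0, "gripper": -0.2},
    {"tx": -0.1073, "ty": 0.0211, "tz": 0.0093, "rx": 0, "ry": 0, "rz": 0, "gripper": -0.2},
    {"tx": -0.1073, "ty": 0.0211, "tz": 0.0093, "rx": 0, "ry": 0, "rz": 0, "gripper": -0.2},
    {"tx": 0, "ty": 0, "tz": 0, "rx": 0, "ry": 0, "rz": 0, "gripper": -0.2}
  ]
}}

```text
time_s: 23.12
ee_pos: [557.1, -163.1, 208.4]
ee_rot: [-179.9, -0.1, 90.0]
force: [-0.1, 0.4, -0.5]
gripper_width: 54.8
gripper_force: 0.0
```

```bash
python3 - <<'E'
from h import *
env.grab_frame("wrist");env.grab_frame("wrist")
im,K,T=cam("wrist");s=env.state();print(s["ee_pos"],s["ee_rot"])
np.savez("w6.npz",im=im,K=K,T=T);cv2.imwrite("pics/w6.png",im)
for n,p in dict(c1=(518,-65,52),c2=(598,-65,52),c3=(518,-185,52),c4=(598,-185,52)).items():print(n,proj(K,T,p))
h=cv2.cvtColor(im,cv2.COLOR_BGR2HSV)
c=proj(K,T,(558,-125,82)).astype(int);print("pull exp",c, h[c[1],c[0]], h[c[1]-40,c[0]-30])
# pull: dark brown component near expectation
m=((h[...,2]<125)&(h[...,1]>120)).astype(np.uint8)
n,l,st,ce=cv2.connectedComponentsWithStats(m)
for i in range(1,n):
    if st[i,4]>150: print(st[i],ce[i].round(1))
E
```

```text
[ 556.66733968 -159.03137966  209.49452262] [-1.79992711e+02 -1.42232458e-01  9.02502040e+01]
c1 [281.   95.7]
c2 [357.  96.]
c3 [283.7 205.7]
c4 [353.4 205.9]
pull exp [318 155] [ 14 169 107] [ 14 177 240]
[ 125    0   90  121 1278] [175.4  77.4]
[  94   21   73   60 2094] [130.2  51.7]
[ 309  125   32   82 1384] [321.4 167.7]
[197 223  26  62 631] [209.4 253.7]
[415 226  25  57 525] [426.9 254.9]
[ 221  271  319   41 4421] [388.5 299.4]
```

Request:
{"op": "send_rows", "data": {
  "motion": [
    {"tx": -0.0957, "ty": -0.0207, "tz": 0.0233, "rx": 0, "ry": 0, "rz": 0, "gripper": -0.2},
    {"tx": -0.0957, "ty": -0.0207, "tz": 0.0233, "rx": 0, "ry": 0, "rz": 0, "gripper": -0.2},
    {"tx": -0.0957, "ty": -0.0207, "tz": 0.0233, "rx": 0, "ry": 0, "rz": 0, "gripper": -0.2},
    {"tx": -0.0957, "ty": -0.0207, "tz": 0.0233, "rx": 0, "ry": 0, "rz": 0, "gripper": -0.2},
    {"tx": -0.0957, "ty": -0.0207, "tz": 0.0233, "rx": 0, "ry": 0, "rz": 0, "gripper": -0.2},
    {"tx": -0.0957, "ty": -0.0207, "tz": 0.0233, "rx": 0, "ry": 0, "rz": 0, "gripper": -0.2},
    {"tx": 0, "ty": 0, "tz": 0, "rx": 0, "ry": 0, "rz": 0, "gripper": -0.2},
    {"tx": 0, "ty": 0, "tz": 0, "rx": 0, "ry": 0, "rz": 0, "gripper": -0.2},
    {"tx": 0, "ty": 0, "tz": 0, "rx": 0, "ry": 0, "rz": 0, "gripper": -0.2}
  ]
}}

```text
time_s: 24.4
ee_pos: [496.7, -445.1, 140.4]
ee_rot: [179.9, -0.1, 90.3]
force: [0.2, -1.0, 0.7]
gripper_width: 54.9
gripper_force: 0.0
```

```bash
cat > box.py <<'E'
from h import *
im,K,T=cam("wrist");s=env.state();print(s["time_s"],s["ee_pos"],s["ee_rot"],T[:3,3])
np.savez("w7.npz",im=im,K=K,T=T);cv2.imwrite("pics/w7.png",im)
h=cv2.cvtColor(im,cv2.COLOR_BGR2HSV)
m=((h[...,0]<17)&(h[...,1]>145)).astype(np.uint8);m[215:]=0
m=cv2.morphologyEx(m,cv2.MORPH_OPEN,np.ones((3,3)))
cs=sorted(cv2.findContours(m,0,2)[0],key=cv2.contourArea)[-3:]
for c in cs[::-1]:
    b=cv2.minAreaRect(c);print("area",cv2.contourArea(c),b,cv2.boundingRect(c))
    q=cv2.boxPoints(b);w=np.array([plane(K,T,p,45) for p in q]);print(w[:,:2].tolist(),w.mean(0),"sides",[np.linalg.norm(w[i]-w[i-1]).round(1) for i in range(4)],"ang",[np.degrees(np.arctan2(*(w[i]-w[i-1])[1::-1])).round(2) for i in range(4)])
    print("approx",[plane(K,T,p[0],45)[:2].tolist() for p in cv2.approxPolyDP(c,8,True)])
E
python3 box.py
```

```text
24.45 [ 496.60324668 -445.27951818  140.36298399] [ 1.79891651e+02 -7.63252063e-02  9.03336129e+01] [ 496.80241423 -380.09779468  311.06299413]
area 12571.0 ((315.4012451171875, 137.26434326171875), (141.10177612304688, 95.531005859375), 28.610458374023438) (238, 63, 161, 146)
[[419.8, -398.5], [462.2, -329.1], [569.3, -383.3], [531.9, -460.3]] [ 495.8 -392.8   45. ] sides [np.float64(128.0), np.float64(81.3), np.float64(120.0), np.float64(85.6)] ang [np.float64(151.13), np.float64(58.58), np.float64(-26.84), np.float64(-115.91)]
approx [[461.8, -330.3], [426.2, -401.6], [533.2, -455.4], [567.4, -384.1]]
area 358.5 ((543.0958862304688, 53.938846588134766), (15.9444580078125, 37.64170837402344), 6.115502834320068) (534, 35, 18, 38)
[[677.8, -335.6], [676.1, -307.0], [689.3, -308.1], [691.4, -336.8]] [ 683.65  -321.875   45.   ] sides [np.float64(13.7), np.float64(28.7), np.float64(13.2), np.float64(28.8)] ang [np.float64(174.96), np.float64(93.4), np.float64(-4.76), np.float64(-85.82)]
approx [[680.9, -307.4], [679.4, -335.7], [690.4, -322.5]]
area 303.5 ((536.8212280273438, 131.31649780273438), (33.08378982543945, 14.784317016601562), 88.02507019042969) (529, 115, 16, 34)
[[680.3, -370.7], [693.0, -370.2], [699.3, -398.5], [686.2, -399.1]] [ 689.7   -384.625   45.   ] sides [np.float64(29.0), np.float64(12.7), np.float64(29.0), np.float64(13.1)] ang [np.float64(101.74), np.float64(2.25), np.float64(-77.45), np.float64(-177.38)]
approx [[681.3, -370.6], [688.9, -399.0], [695.0, -379.0]]
```

```bash
python3 - <<'E'
from h import *
a=np.load("w7.npz");im,K,T=a["im"],a["K"],a["T"]
h=cv2.cvtColor(im,cv2.COLOR_BGR2HSV)
m=((h[...,0]<17)&(h[...,1]>145)).astype(np.uint8);m[215:]=0
m=cv2.morphologyEx(m,cv2.MORPH_OPEN,np.ones((3,3)))
c=max(cv2.findContours(m,0,cv2.CHAIN_APPROX_NONE)[0],key=cv2.contourArea)
W=np.array([plane(K,T,p[0],45)[:2] for p in c]);C=np.array([497.1,-392.8])
for it in range(2):
    ang=np.radians(-26.6); e=np.array([[np.cos(ang),np.sin(ang)],[-np.sin(ang),np.cos(ang)]])
    P=(W-C)@e.T; off=[]
    for ax,hw,lim in((0,60,30),(1,40,48)):
        for sg in(1,-1):
            k=(np.abs(P[:,ax]-sg*hw)<6)&(np.abs(P[:,1-ax])<lim)
            f=np.polyfit(P[k,1-ax],P[k,ax],1);r=np.abs(P[k,ax]-np.polyval(f,P[k,1-ax]))
            kk=np.where(k)[0][r<1.0];f=np.polyfit(P[kk,1-ax],P[kk,ax],1)
            print(ax,sg,"n",len(kk),"slope deg",np.degrees(np.arctan(f[0])).round(2),"off",f[1].round(2));off.append(f[1])
    C=C+e.T@np.array([(off[0]+off[1])/2,(off[2]+off[3])/2]);print("centre",C)
E
```

```text
0 1 n 61 slope deg 0.14 off 60.1
0 -1 n 67 slope deg 1.41 off -60.37
1 1 n 99 slope deg -0.65 off 40.0
1 -1 n 92 slope deg -1.2 off -39.97
centre [ 496.98699555 -392.72560788]
0 1 n 61 slope deg 0.14 off 60.23
0 -1 n 67 slope deg 1.41 off -60.23
1 1 n 99 slope deg -0.65 off 39.98
1 -1 n 92 slope deg -1.2 off -39.98
centre [ 496.98815901 -392.72376586]
```

```bash
python3 - <<'E'
from h import *
a=np.load("w6.npz");im,K,T=a["im"],a["K"],a["T"]
h=cv2.cvtColor(im,cv2.COLOR_BGR2HSV).astype(int)
print("cam",T[:3,3],"pull end exp",proj(K,T,(558,-93,82)),proj(K,T,(558,-157,82)))
for u in(290,300,335,345):print(u,"H",h[84:106,u,0].tolist(),"S",h[84:106,u,1].tolist())
print("pull col V",h[112:215,317,2].tolist())
for v in(110,150,180):print("row",v,"H",h[v,272:292,0].tolist(),"S",h[v,272:292,1].tolist())
mv([558,-125.3,120],R.from_euler('xyz',[180,0,90.3],degrees=True))
E
```

```text
cam [557.43333317 -94.99171667 379.87077836] pull end exp [318.9 123.1] [318.7 187.2]
290 H [18, 16, 18, 15, 16, 16, 15, 15, 16, 16, 16, 16, 12, 13, 13, 14, 14, 14, 13, 14, 14, 14] S [80, 80, 86, 78, 78, 78, 82, 71, 78, 77, 75, 72, 90, 161, 180, 181, 179, 183, 179, 183, 180, 179]
300 H [17, 16, 15, 18, 16, 17, 15, 17, 18, 17, 16, 15, 15, 12, 14, 14, 14, 14, 14, 13, 13, 14] S [77, 85, 74, 78, 74, 73, 79, 81, 80, 76, 77, 66, 95, 154, 180, 185, 180, 182, 180, 177, 180, 181]
335 H [15, 19, 16, 16, 16, 17, 18, 16, 16, 15, 15, 19, 14, 13, 13, 13, 13, 14, 13, 13, 14, 14] S [78, 82, 74, 79, 74, 78, 78, 75, 82, 77, 77, 72, 103, 167, 189, 190, 185, 189, 185, 188, 186, 187]
345 H [17, 17, 16, 19, 16, 15, 17, 17, 16, 16, 13, 18, 14, 13, 13, 13, 13, 13, 13, 13, 13, 12] S [80, 77, 75, 79, 77, 84, 73, 80, 79, 77, 76, 74, 103, 168, 184, 183, 191, 186, 195, 187, 183, 185]
pull col V [230, 227, 228, 228, 229, 226, 230, 227, 227, 228, 230, 227, 162, 115, 111, 111, 108, 108, 109, 109, 102, 104, 101, 104, 104, 108, 100, 106, 102, 104, 104, 102, 107, 104, 102, 105, 107, 101, 104, 101, 102, 102, 100, 104, 
[... 210 characters left out ...]
35, 140, 140, 138, 125, 141, 142, 141, 141, 136, 136, 136, 140]
row 110 H [15, 16, 16, 16, 15, 16, 16, 17, 18, 16, 12, 12, 14, 14, 14, 15, 14, 14, 14, 14] S [80, 75, 87, 80, 81, 80, 80, 82, 76, 82, 140, 188, 185, 186, 177, 183, 182, 185, 183, 179]
row 150 H [14, 17, 17, 18, 18, 16, 15, 18, 16, 16, 15, 13, 13, 13, 14, 13, 14, 14, 14, 13] S [84, 72, 77, 78, 83, 81, 84, 86, 82, 80, 84, 126, 180, 186, 185, 180, 176, 182, 179, 185]
row 180 H [20, 18, 16, 17, 15, 16, 16, 15, 20, 16, 21, 12, 11, 13, 13, 12, 12, 13, 13, 12] S [107, 93, 77, 88, 92, 84, 92, 74, 71, 90, 71, 87, 151, 180, 206, 179, 182, 184, 183, 184]
rot units [ 0.004 -0.003  0.001] shift units after rot [0.6393 0.1261 0.0407] mm 326.5
```

Request:
{"op": "send_rows", "data": {
  "motion": [
    {"tx": 0.1063, "ty": 0.0212, "tz": 0, "rx": 0.004, "ry": -0.003, "rz": 0, "gripper": -0.2},
    {"tx": 0.1063, "ty": 0.0212, "tz": 0, "rx": 0, "ry": 0, "rz": 0, "gripper": -0.2},
    {"tx": 0.1063, "ty": 0.0212, "tz": 0, "rx": 0, "ry": 0, "rz": 0, "gripper": -0.2},
    {"tx": 0.1063, "ty": 0.0212, "tz": 0, "rx": 0, "ry": 0, "rz": 0, "gripper": -0.2},
    {"tx": 0.1063, "ty": 0.0212, "tz": 0, "rx": 0, "ry": 0, "rz": 0, "gripper": -0.2},
    {"tx": 0.1063, "ty": 0.0212, "tz": 0, "rx": 0, "ry": 0, "rz": 0, "gripper": -0.2},
    {"tx": 0, "ty": 0, "tz": 0.03, "rx": 0, "ry": 0, "rz": 0, "gripper": -0.2},
    {"tx": 0, "ty": 0, "tz": 0.05, "rx": 0, "ry": 0, "rz": 0, "gripper": -0.2},
    {"tx": 0, "ty": 0, "tz": 0, "rx": 0, "ry": 0, "rz": 0, "gripper": -0.2},
    {"tx": 0, "ty": 0, "tz": 0, "rx": 0, "ry": 0, "rz": 0, "gripper": -0.2}
  ]
}}

```text
time_s: 25.7
ee_pos: [558.4, -128.2, 100.4]
ee_rot: [180.0, 0.0, 90.2]
force: [-0.8, 0.2, -0.1]
gripper_width: 54.7
gripper_force: 0.0
```

```bash
python3 - <<'E'
from h import *
mv([558.5,-126,56],R.from_euler('xyz',[180,0,90.3],degrees=True));s=env.state();print(s["ee_pos"],s["ee_rot"],s["force"])
E
```

```text
rot units [ 0.     0.001 -0.004] shift units after rot [0.0044 0.0001 0.0887] mm 44.4
[ 558.44947861 -128.18177712  100.35276054] [1.79993040e+02 2.05895987e-02 9.01823541e+01] [-0.81970703  0.16983037 -0.07690688]
```

Request:
{"op": "send_rows", "data": {
  "motion": [
    {"tx": 0.0044, "ty": 0, "tz": 0.035, "rx": 0, "ry": 0, "rz": -0.004, "gripper": -0.2},
    {"tx": 0, "ty": 0, "tz": 0.035, "rx": 0, "ry": 0, "rz": 0, "gripper": -0.2},
    {"tx": 0, "ty": 0, "tz": 0.0187, "rx": 0, "ry": 0, "rz": 0, "gripper": -0.2},
    {"tx": 0, "ty": 0, "tz": 0, "rx": 0, "ry": 0, "rz": 0, "gripper": -0.2},
    {"tx": 0, "ty": 0, "tz": 0, "rx": 0, "ry": 0, "rz": 0, "gripper": 1},
    {"tx": 0, "ty": 0, "tz": 0, "rx": 0, "ry": 0, "rz": 0, "gripper": 1},
    {"tx": 0, "ty": 0, "tz": 0, "rx": 0, "ry": 0, "rz": 0, "gripper": 1},
    {"tx": 0, "ty": 0, "tz": 0, "rx": 0, "ry": 0, "rz": 0, "gripper": 1},
    {"tx": 0, "ty": 0, "tz": 0, "rx": 0, "ry": 0, "rz": 0, "gripper": 1}
  ],
  "grip_force": 50
}}

```text
time_s: 26.82
ee_pos: [558.0, -125.5, 55.5]
ee_rot: [-179.9, 0.0, 90.3]
force: [-0.5, 0.1, 1.2]
gripper_width: 15.9
gripper_force: 50.0
```

```bash
python3 - <<'E'
from h import *
s=env.state();print(s["ee_pos"],s["ee_rot"],s["force"],s["gripper_width"])
p=s["ee_pos"].copy();p[2]=160
mv([497,-392.7,160],R.from_euler('xyz',[180,0,152.6],degrees=True),dict(s,ee_pos=p))
E
```

```text
[ 558.02757128 -125.48032531   55.47005634] [-1.79946975e+02  3.26255601e-03  9.03426696e+01] [-0.53531755  0.08800282  1.18303017] 15.9007009454898
rot units [-2.000e-03 -1.000e-03 -2.075e+00] shift units after rot [-0.1376 -0.5307 -0.    ] mm 274.1
```

Request:
{"op": "send_rows", "data": {
  "motion": [
    {"tx": 0, "ty": 0, "tz": -0.02, "rx": 0, "ry": 0, "rz": 0, "gripper": 1},
    {"tx": 0, "ty": 0, "tz": -0.04, "rx": 0, "ry": 0, "rz": 0, "gripper": 1},
    {"tx": 0, "ty": 0, "tz": -0.07, "rx": 0, "ry": 0, "rz": 0, "gripper": 1},
    {"tx": 0, "ty": 0, "tz": -0.08, "rx": 0, "ry": 0, "rz": 0, "gripper": 1},
    {"tx": 0, "ty": 0, "tz": 0, "rx": 0, "ry": 0, "rz": -0.2964, "gripper": 1},
    {"tx": 0, "ty": 0, "tz": 0, "rx": 0, "ry": 0, "rz": -0.2964, "gripper": 1},
    {"tx": 0, "ty": 0, "tz": 0, "rx": 0, "ry": 0, "rz": -0.2964, "gripper": 1},
    {"tx": 0, "ty": 0, "tz": 0, "rx": 0, "ry": 0, "rz": -0.2964, "gripper": 1},
    {"tx": 0, "ty": 0, "tz": 0, "rx": 0, "ry": 0, "rz": -0.2964, "gripper": 1},
    {"tx": 0, "ty": 0, "tz": 0, "rx": 0, "ry": 0, "rz": -0.2964, "gripper": 1},
    {"tx": 0, "ty": 0, "tz": 0, "rx": 0, "ry": 0, "rz": -0.2964, "gripper": 1},
    {"tx": 0, "ty": 0, "tz": 0, "rx": 0, "ry": 0, "rz": 0, "gripper": 1}
  ]
}}

```text
time_s: 28.32
ee_pos: [558.0, -125.5, 160.5]
ee_rot: [-180.0, -0.1, 152.5]
force: [-0.2, 0.0, -3.2]
gripper_width: 15.9
gripper_force: 50.0
```

Request:
{"op": "send_rows", "data": {
  "motion": [
    {"tx": -0.0229, "ty": -0.0885, "tz": 0, "rx": 0, "ry": 0, "rz": 0, "gripper": 1},
    {"tx": -0.0229, "ty": -0.0885, "tz": 0, "rx": 0, "ry": 0, "rz": 0, "gripper": 1},
    {"tx": -0.0229, "ty": -0.0885, "tz": 0, "rx": 0, "ry": 0, "rz": 0, "gripper": 1},
    {"tx": -0.0229, "ty": -0.0885, "tz": 0, "rx": 0, "ry": 0, "rz": 0, "gripper": 1},
    {"tx": -0.0229, "ty": -0.0885, "tz": 0, "rx": 0, "ry": 0, "rz": 0, "gripper": 1},
    {"tx": -0.0229, "ty": -0.0885, "tz": 0, "rx": 0, "ry": 0, "rz": 0, "gripper": 1},
    {"tx": 0, "ty": 0, "tz": 0, "rx": 0, "ry": 0, "rz": 0, "gripper": 1},
    {"tx": 0, "ty": 0, "tz": 0, "rx": 0, "ry": 0, "rz": 0, "gripper": 1},
    {"tx": 0, "ty": 0, "tz": 0, "rx": 0, "ry": 0, "rz": 0, "gripper": 1}
  ]
}}

```text
time_s: 29.45
ee_pos: [497.1, -391.6, 160.4]
ee_rot: [180.0, -0.1, 152.6]
force: [-0.8, 0.6, -3.0]
gripper_width: 15.8
gripper_force: 50.0
```

```bash
python3 - <<'E'
from h import *
s=env.state();print(s["time_s"],s["ee_pos"],s["ee_rot"],s["force"],s["gripper_width"],s["qpos"].round(0))
mv([497,-392.7,110],R.from_euler('xyz',[180,0,152.6],degrees=True))
E
```

```text
29.45 [ 497.12156823 -391.59792633  160.41505646] [ 1.79997147e+02 -6.62217936e-02  1.52591846e+02] [-0.78545684  0.60811127 -2.97947701] 15.841116350683377 [ -39.   26.   86.   -0.   68. -102.]
rot units [ 0.    -0.002 -0.   ] shift units after rot [-0.0008 -0.0021  0.1008] mm 50.4
```

Request:
{"op": "send_rows", "data": {
  "motion": [
    {"tx": -0.0008, "ty": -0.0021, "tz": 0.05, "rx": 0, "ry": -0.002, "rz": 0, "gripper": 1},
    {"tx": 0, "ty": 0, "tz": 0.05, "rx": 0, "ry": 0, "rz": 0, "gripper": 1},
    {"tx": 0, "ty": 0, "tz": 0.008, "rx": 0, "ry": 0, "rz": 0, "gripper": 1},
    {"tx": 0, "ty": 0, "tz": 0.006, "rx": 0, "ry": 0, "rz": 0, "gripper": 1},
    {"tx": 0, "ty": 0, "tz": 0.006, "rx": 0, "ry": 0, "rz": 0, "gripper": 1},
    {"tx": 0, "ty": 0, "tz": 0, "rx": 0, "ry": 0, "rz": 0, "gripper": 1},
    {"tx": 0, "ty": 0, "tz": 0, "rx": 0, "ry": 0, "rz": 0, "gripper": 1}
  ]
}}

```text
time_s: 30.32
ee_pos: [496.9, -394.2, 100.9]
ee_rot: [-180.0, 0.1, 152.6]
force: [0.3, -0.2, -2.4]
gripper_width: 15.6
gripper_force: 50.0
```

Request:
{"op": "send_rows", "data": {
  "motion": [
    {"tx": 0.0011, "ty": 0.0024, "tz": 0.002, "rx": 0, "ry": 0, "rz": 0, "gripper": 1},
    {"tx": 0, "ty": 0, "tz": 0.004, "rx": 0, "ry": 0, "rz": 0, "gripper": 1},
    {"tx": 0, "ty": 0, "tz": 0.004, "rx": 0, "ry": 0, "rz": 0, "gripper": 1},
    {"tx": 0, "ty": 0, "tz": 0, "rx": 0, "ry": 0, "rz": 0, "gripper": 1},
    {"tx": 0, "ty": 0, "tz": 0, "rx": 0, "ry": 0, "rz": 0, "gripper": 1}
  ]
}}

```text
time_s: 30.95
ee_pos: [496.4, -392.4, 95.2]
ee_rot: [-180.0, -0.0, 152.6]
force: [-1.8, 0.8, -1.4]
gripper_width: 15.9
gripper_force: 50.0
```

Request:
{"op": "send_rows", "data": {
  "motion": [
    {"tx": 0, "ty": 0, "tz": 0.005, "rx": 0, "ry": 0, "rz": 0, "gripper": 1},
    {"tx": 0, "ty": 0, "tz": 0.005, "rx": 0, "ry": 0, "rz": 0, "gripper": 1},
    {"tx": 0, "ty": 0, "tz": 0.005, "rx": 0, "ry": 0, "rz": 0, "gripper": 1},
    {"tx": 0, "ty": 0, "tz": 0, "rx": 0, "ry": 0, "rz": 0, "gripper": 1},
    {"tx": 0, "ty": 0, "tz": 0, "rx": 0, "ry": 0, "rz": 0, "gripper": 1}
  ]
}}

```text
time_s: 31.58
ee_pos: [496.4, -392.4, 86.8]
ee_rot: [-180.0, -0.1, 152.6]
force: [-1.2, -0.3, -5.3]
gripper_width: 16.0
gripper_force: 50.0
```

Request:
{"op": "send_rows", "data": {
  "motion": [
    {"tx": 0, "ty": 0, "tz": 0.005, "rx": 0, "ry": 0, "rz": 0, "gripper": 1},
    {"tx": 0, "ty": 0, "tz": 0.005, "rx": 0, "ry": 0, "rz": 0, "gripper": 1},
    {"tx": 0, "ty": 0, "tz": 0, "rx": 0, "ry": 0, "rz": 0, "gripper": 1},
    {"tx": 0, "ty": 0, "tz": 0, "rx": 0, "ry": 0, "rz": 0, "gripper": 1}
  ]
}}

```text
time_s: 32.08
ee_pos: [496.5, -392.4, 82.6]
ee_rot: [-180.0, -0.0, 152.6]
force: [-1.6, 1.5, -5.0]
gripper_width: 15.4
gripper_force: 50.0
```

Request:
{"op": "send_rows", "data": {
  "motion": [
    {"tx": 0, "ty": 0, "tz": 0.004, "rx": 0, "ry": 0, "rz": 0, "gripper": 1},
    {"tx": 0, "ty": 0, "tz": 0.004, "rx": 0, "ry": 0, "rz": 0, "gripper": 1},
    {"tx": 0, "ty": 0, "tz": 0, "rx": 0, "ry": 0, "rz": 0, "gripper": 1},
    {"tx": 0, "ty": 0, "tz": 0, "rx": 0, "ry": 0, "rz": 0, "gripper": 1}
  ]
}}

```text
time_s: 32.58
ee_pos: [496.5, -392.4, 82.4]
ee_rot: [-180.0, 0.1, 152.6]
force: [-7.0, 5.2, 14.4]
gripper_width: 15.7
gripper_force: 50.0
```

Request:
{"op": "send_rows", "data": {
  "motion": [
    {"tx": 0, "ty": 0, "tz": 0.004, "rx": 0, "ry": 0, "rz": 0, "gripper": 1},
    {"tx": 0, "ty": 0, "tz": 0, "rx": 0, "ry": 0, "rz": 0, "gripper": 1},
    {"tx": 0, "ty": 0, "tz": -0.01, "rx": 0, "ry": 0, "rz": 0, "gripper": 1},
    {"tx": 0, "ty": 0, "tz": 0, "rx": 0, "ry": 0, "rz": 0, "gripper": -0.2},
    {"tx": 0, "ty": 0, "tz": 0, "rx": 0, "ry": 0, "rz": 0, "gripper": -0.2},
    {"tx": 0, "ty": 0, "tz": 0, "rx": 0, "ry": 0, "rz": 0, "gripper": -0.2},
    {"tx": 0, "ty": 0, "tz": 0, "rx": 0, "ry": 0, "rz": 0, "gripper": -0.2},
    {"tx": 0, "ty": 0, "tz": -0.04, "rx": 0, "ry": 0, "rz": 0, "gripper": -0.2},
    {"tx": 0, "ty": 0, "tz": -0.08, "rx": 0, "ry": 0, "rz": 0, "gripper": -0.2},
    {"tx": 0, "ty": 0, "tz": -0.08, "rx": 0, "ry": 0, "rz": 0, "gripper": -0.2},
    {"tx": -0.08, "ty": 0, "tz": -0.05, "rx": 0, "ry": 0, "rz": 0, "gripper": -0.2},
    {"tx": 0, "ty": 0, "tz": 0, "rx": 0, "ry": 0, "rz": 0, "gripper": -0.2}
  ]
}}

```text
time_s: 34.08
ee_pos: [534.9, -412.6, 209.1]
ee_rot: [-179.9, 0.4, 152.6]
force: [-0.1, 0.8, 0.0]
gripper_width: 54.2
gripper_force: 0.0
```

```bash
python3 - <<'E'
from h import *
s=env.state();print(s["time_s"],s["ee_pos"],s["force"])
# lid height check: pull top & lid edges as seen by scene camera
im,K,T=cam("scene");cv2.imwrite("pics/s5.png",im)
im0=cv2.imread("pics/scene0.png")
h=cv2.cvtColor(im,cv2.COLOR_BGR2HSV)
e=np.radians(-27.4);L=np.array([np.cos(e),np.sin(e)]);S=np.array([-L[1],L[0]])
for z in(79,93):
    print("lid top corners if top z",z,[proj(K,T,np.r_[np.array([497,-392.7])+a*60*L+b*40*S,z]).tolist() for a,b in((1,1),(1,-1),(-1,-1),(-1,1))])
m=((h[...,0]<17)&(h[...,1]>130)).astype(np.uint8);r=np.zeros_like(m);r[165:225,150:215]=1;m*=r
c=max(cv2.findContours(m,0,2)[0],key=cv2.contourArea);print("poly",cv2.approxPolyDP(c,2.5,True)[:,0].tolist())
# stick & bystanders unchanged?
d=cv2.absdiff(im,im0).max(2)
for n,(x0,x1,y0,y1) in dict(tin=(405,440,245,280),cup=(465,506,240,285),car=(155,206,245,275),stick=(395,462,138,208)).items():print(n,(d[y0:y1,x0:x1]>60).sum())
E
```

```text
34.075 [ 534.93051643 -412.61527972  209.08775953] [-0.10308202  0.78809488  0.00853747]
lid top corners if top z 79 [[175.6, 204.7], [153.7, 193.8], [182.5, 167.4], [203.8, 177.1]]
lid top corners if top z 93 [[174.3, 201.3], [152.3, 190.4], [181.4, 164.0], [202.8, 173.7]]
poly [[150, 165], [150, 173], [174, 175], [171, 178], [150, 177], [150, 224], [214, 224], [214, 218], [197, 216], [204, 208], [214, 207], [214, 200], [205, 199], [214, 195], [214, 165], [166, 165], [161, 170], [157, 165]]
tin 0
cup 0
car 0
stick 85
```

```bash
python3 - <<'E'
import cv2,numpy as np
a=cv2.imread("pics/scene0.png");b=cv2.imread("pics/s5.png")
for n,(x0,x1,y0,y1) in dict(paddle=(436,460,140,168),shaft=(412,440,160,185),shoe=(400,418,175,192),restbase=(398,448,188,208)).items():
    r=cv2.matchTemplate(b[y0-12:y1+12,x0-12:x1+12],a[y0:y1,x0:x1],cv2.TM_CCOEFF_NORMED);_,v,_,l=cv2.minMaxLoc(r);print(n,round(v,3),l[0]-12,l[1]-12)
# lid seated: edge strength along predicted top outline for candidate heights
import sys;sys.path.insert(0,'.')
from h import *
im,K,T=cam("scene");g=cv2.cvtColor(im,cv2.COLOR_BGR2GRAY).astype(float);gr=np.hypot(cv2.Sobel(g,6,1,0),cv2.Sobel(g,6,0,1))
e=np.radians(-27.4);L=np.array([np.cos(e),np.sin(e)]);S=np.array([-L[1],L[0]]);C=np.array([497,-392.7])
for z in range(71,100,4):
    P=[proj(K,T,np.r_[C+t*60*L-40*S,z]) for t in np.linspace(-.9,.9,40)];Q=[proj(K,T,np.r_[C+60*L+t*40*S,z]) for t in np.linspace(-.9,.9,30)]
    f=lambda X:cv2.remap(gr.astype(np.float32),np.float32([p[0] for p in X])[None],np.float32([p[1] for p in X])[None],1).mean().round(1)
    print(z,f(P),f(Q))
E
```

```text
paddle 0.874 0 0
shaft 0.973 0 0
shoe 0.917 0 -1
restbase 0.994 0 0
71 200.9 21.4
75 275.5 37.0
79 275.6 68.5
83 165.0 88.6
87 44.7 80.7
91 21.7 62.2
95 19.8 55.4
99 18.4 55.0
```

The stick is back where it started, to within a pixel. The lid's top edge fits the seated height of 79 mm and not 93 mm, and the tin, cup and car haven't changed, so I'm handing in.

```bash
python3 -c "
from workcell import env
print(env.job_done())"
```

```text
the job is handed in; nothing more can be done
None
```

I handed the job in after about 34 s of robot time. The lid was pressed to the fence and fed to the end stop with the stick, the stick put back in its rest, and the lid then pressed fully home on the box. The images showed the tin, cup and car unmoved. The hand-in gave no verdict.

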